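# Wedge the sagging desk riser level, drop its bail and put the clock back

### The job

The clock's little wooden riser sags at the front. Swing its steel bail up out of the way and push every wooden wedge that lies on the desk, thin end first, straight under one of the three stubby front feet, each under a foot of its own, until it jams tight and the board is level; then swing the bail down behind the wedges' thick ends until it rests fully in its catches. After that stand the twin clock upright on the middle of the board, squared up with it, and leave the mug and the ink bottle alone.

Things in the scene. Friction and masses are not known exactly. Their poses are not given: they have to be found in the camera images.
- stand: the riser: fixed wooden frame with a hinged board and a steel bail, 150 mm deep (x), 240 mm wide (y). Origin: centre of underside, on the desk; front with the feet looks to its -x, z up. Side runners 12 mm high at y=-103 and +103 mm, x -90..+65 mm, carry steel brackets 38 mm high at x=-30 mm and forked catches 39 mm high at x=-85 mm
- board (a joint): tilt of the riser's board (0.35 kg, 190 mm wide, 12 mm thick) about its rear hinge (x=+60 mm of the stand), rad: 0 is level, against a firm stop; -0.055 is sagged in front, where it lies by its own weight unless something under its feet keeps it up. Level, it spans x -85..+65 mm of the stand, underside at z=35 mm, top at z=47 mm
- board_mid (a point): middle of the top face of the riser's board, at x=-10 mm, y=0 of the stand (z=47 mm when level)
- foot1 (a point): one of the three feet under the board's front: middle of the front lower edge of the foot, a block 30 x 30 mm, 20 mm tall, centred at y=-60 mm of the stand; sole flat, 15 mm above the desk when the board is level, about 7.5 mm when it sags; front faces are at x=-75 mm of the stand
- foot2 (a point): one of the three feet under the board's front: middle of the front lower edge of the foot, a block 30 x 30 mm, 20 mm tall, centred at y=0 of the stand; sole flat, 15 mm above the desk when the board is level, about 7.5 mm when it sags; front faces are at x=-75 mm of the stand
- foot3 (a point): one of the three feet under the board's front: middle of the front lower edge of the foot, a block 30 x 30 mm, 20 mm tall, centred at y=+60 mm of the stand; sole flat, 15 mm above the desk when the board is level, about 7.5 mm when it sags; front faces are at x=-75 mm of the stand
- bail (a joint): angle of the bail, rad: 0 is down, arms level in the catches; grows as it swings up and back, to 1.9. A U of 10 mm round bar: arms at y=-112 and +112 mm of the stand, hinged at x=-30 mm, z=30 mm (axis along y), cross bar 111 mm from the axis. Stiff hinge: stays where left, 1 to 3 N at the bar moves it. A wedge that sticks out stops it
- bail_bar (a point): middle of the bail's cross bar, on its axis (10 mm thick, 224 mm long, along the stand's y). When down: x=-141 mm, z=30 mm of the stand, about 6 mm clear of the back ends of wedges that are home
- wedge1: pale wooden wedge, 104 x 26 mm (x, y), 0.09 kg; 2 or 3 alike are present. Origin: centre of underside. +x points to the thin tip (x=+52 mm, 4 mm thick); top slopes evenly up to 22 mm thick at x=-28 mm; behind that, to x=-52 mm, a heel block 24 mm long, 36 mm high: grip it across its width. Tight with its tip 49 mm past a foot's front face; 5 to 16 N push (origin at x=-78 mm of the stand)
- wedge2: pale wooden wedge, 104 x 26 mm (x, y), 0.09 kg; 2 or 3 alike are present. Origin: centre of underside. +x points to the thin tip (x=+52 mm, 4 mm thick); top slopes evenly up to 22 mm thick at x=-28 mm; behind that, to x=-52 mm, a heel block 24 mm long, 36 mm high: grip it across its width. Tight with its tip 49 mm past a foot's front face; 5 to 16 N push (origin at x=-78 mm of the stand)
- wedge3: pale wooden wedge, 104 x 26 mm (x, y), 0.09 kg; 2 or 3 alike are present. Origin: centre of underside. +x points to the thin tip (x=+52 mm, 4 mm thick); top slopes evenly up to 22 mm thick at x=-28 mm; behind that, to x=-52 mm, a heel block 24 mm long, 36 mm high: grip it across its width. Tight with its tip 49 mm past a foot's front face; 5 to 16 N push (origin at x=-78 mm of the stand)
- clock: loose twin clock, two round dials side by side on a dark plinth; 45 x 130 x 68 mm (x, y, z), about 0.3 kg. Origin: centre of its underside. Long side along its y, z up; plinth 45 x 130 mm and 8 mm high; on it two upright discs 17 mm thick (x -8..+9 mm), 60 mm across, touching nearly at y=0, centres 38 mm up: pinch them across their thickness at y=0, 40 mm up.
- mug: bystander: loose white mug, 79 x 114 x 89 mm, origin centre of underside; leave alone
- ink_bottle: bystander: loose square dark ink bottle with black cap, 47 x 46 x 58 mm, origin centre of underside; leave alone

How it is judged:
By the outcome, as a careful person would: the job done as asked, in the order asked, and still so for the second after the job is handed in, with the robot touching nothing.
Of wedge1, wedge2, wedge3 only 2 to 3 are there at a start; the rules pass over those that are not, and their reading is None.
At some moment in a run one of wedge1, wedge2, wedge3, clock may be knocked a few centimetres aside while the robot is not near it.
It also fails if it takes over 208 s, if anything falls off the work surface, if the arm or the gripper's body presses on something with over 40 N, if the wrist force passes 120 N, or if a joint passes its speed limit or range.

### The arm

A 6-joint arm with a two-finger parallel gripper is mounted at the origin on the work surface; the furniture and walls round the work are solid. World frame = base frame: x ahead of the robot, y to its left, z up, the work surface at z = 0. Lengths are in m, angles in rad, forces in N, time in s.
With the tool pointing down it reaches from about 0.425 to 0.95 m from the base axis. Payload 3.5 kg.
Tool frame: the origin (TCP) lies on the centre line of the jaws, within the pads' length; the fingertips stand 25 mm ahead of it and the grasp point (between the pads) lies 6 mm ahead of it (ctrl.finger_overhang is the distance from the TCP to the fingertips, in m); z points along the fingers, y is the line along which they close (so a half turn about z gives the same grasp; the last joint's range is limited). The gripper opens to 85 mm and grips with 20 to 120 N. Pads are 22 mm wide; open, the fingers measure 114 mm over their backs; the gripper's body (76 mm by 85 mm) begins 54 mm behind the grasp point. The pads swing forward as they close: fully open they stand 13 mm farther back than shut.
Start: joints at [1.2, 0.286, 1.577, -0, 1.279, -0.15], TCP at [0.148, 0.659, 0.221] pointing down, gripper open.
Joint ranges: [-2.77, 2.77], [-0.9, 2.22], [0.21, 2.48], [-1.53, 4.67], [0.24, 2.81], [-2.84, 2.84]. Speed limits (rad/s): [2.79, 2.79, 3.14, 3.14, 3.14, 3.14].

### API

Orientations are given as a unit quaternion [x, y, z, w].
In Python, from plant import get_state, imaging, job, ctrl gives the robot as it stands.
- The arm moves only by the tool jog_arm, never from a script. Its argument "increments" is a list of rows, each an object of numbers: "dx", "dy", "dz": the shift along the world's x, y, z each as a share of 12 cm, from -1 to 1; "ax", "ay", "az": the turn, a rotation vector about the world's x, y, z each as a share of pi/2 rad, from -1 to 1; "gripper": the gripper command: -1 is shut, 1 is fully open, values between are in proportion. A call has 1 to 10 rows; each row is the pose to reach, as a shift and turn from the pose commanded when the call began; what a row does not reach only later rows make up. A row lasts 1/10 s, in which the tool goes at most 50 mm and 8.59 degrees, less where a joint would pass 70% of its speed; a pose out of reach is approached as far as the arm can. A call with a number of a shift or a turn outside -1 to 1 is refused whole. A call with a gripper value outside its range is refused whole. The fingers move at their own pace and stop on an object; "force" is the grip in N (left out, the last holds). Time passes only in rows, so rows that repeat a pose let the fingers close. It gives the time, the measured TCP pose, the force, the opening and the grip force at its end, in the units of the state.
- get_state(): the state, without advancing time (a new reading comes with each control period).
- imaging.read_camera(name): name is "scene" or "top" or "wrist"; returns a dict with "frame" (480x640x3 uint8, blue, green, red), "depth" (480x640 float32, m along the optical axis (not along the pixel's ray), 0 where there is no reading), "camera_matrix" (3x3 intrinsics, pixels), "extrinsics" (4x4, takes a point from camera to world coordinates); the wrist camera has in their place "mount" (4x4, takes a point from camera to tool coordinates, whose origin is the TCP and whose axes are the flange's). Camera axes: x right, y up, looking along -z (the intrinsics and any distortion apply to the point x, -y, -z); pixel columns grow to the right and rows downward; lengths in m; the calibration is good to about 2 mm. A picture is of the moment at which its call begins: read the wrist's pose just before it.
- job.sign_off(): hands the job in; it is judged then, once.
The state is a dict: "time": time; "qpos": joint angles; "dq": joint speeds; "joint_efforts": joint torques, N m; "eef_pos": TCP position; "tcp_rot": TCP orientation; "contact_force": force on the tool from outside, world axes, zero at the start; "wrist_torque": the same for the moment, N m; "opening": opening from 0.0 (shut) to 1.0 (fully open); "finger_force": force on a finger pad.
Only numpy, scipy, OpenCV 4.12 (cv2) and the standard library are available. Lean on these libraries where they do the work, as an engineer would, in place of code of your own. Each camera call takes 0.05 s, during which the arm holds its last target. There are 200 camera calls.

## Working session

There is one attempt and no reset: what is moved stays moved. The work goes in short steps, Python scripts to look and compute and a tool call to move; the robot and the scene stay as the last step left them, time stands still between calls to the robot, and variables do not carry over. Pictures are saved under pics/ and viewed, at most 17 in all, crops included, and the job is handed in when it is done.

Besides the shell and the picture viewer there is one more tool, called in YAML: its name, and indented under it one key for each argument. jog_arm: Moves the arm, as the interface text tells. Shift numbers are shares of 12 cm and turn numbers shares of pi/2 rad, none past 1 either way. Its arguments: {"type":"object","properties":{"increments":{"type":"array"},"force":{"type":"number"}},"required":["increments"]}

```bash
mkdir -p pics; ls; cat > h.py <<'E'
import numpy as np, cv2
from plant import get_state, imaging, job, ctrl
from scipy.spatial.transform import Rotation as R
def cam(n):
    s=get_state(); c=imaging.read_camera(n)
    if 'extrinsics' in c: T=np.array(c['extrinsics'])
    else:
        W=np.eye(4); W[:3,:3]=R.from_quat(s['tcp_rot']).as_matrix(); W[:3,3]=s['eef_pos']; T=W@np.array(c['mount'])
    return c,T
def pts(c,T):
    K=np.array(c['camera_matrix']); d=c['depth']; v,u=np.mgrid[:480,:640]
    P=np.stack([(u-K[0,2])/K[0,0]*d,-(v-K[1,2])/K[1,1]*d,-d],-1)
    return P@T[:3,:3].T+T[:3,3]
def ray(c,T,uv,z):
    K=np.array(c['camera_matrix']); uv=np.atleast_2d(uv).astype(float)
    D=np.stack([(uv[:,0]-K[0,2])/K[0,0],-(uv[:,1]-K[1,2])/K[1,1],-np.ones(len(uv))],-1)@T[:3,:3].T
    return T[:3,3]+D*((z-T[2,3])/D[:,2])[:,None]
E
python3 - <<'E'
from h import *
for n in ['top','scene']:
    c,T=cam(n); cv2.imwrite(f'pics/{n}0.png',c['frame']); print(n,T.round(3).tolist(),np.array(c['camera_matrix']).round(1).tolist(),[k for k in c], (c['depth']>0).mean())
    np.savez(f'{n}0.npz',P=pts(c,T),f=c['frame'])
print(get_state())
E
```

```text
pics
top [[-0.02, 0.998, -0.055, 0.425], [-1.0, -0.02, 0.005, -0.14], [0.004, 0.055, 0.998, 1.016], [0.0, 0.0, 0.0, 1.0]] [[479.7, 0.0, 319.9], [0.0, 479.7, 244.1], [0.0, 0.0, 1.0]] ['frame', 'depth', 'camera_matrix', 'extrinsics'] 0.9959407552083334
scene [[0.412, -0.702, 0.581, 1.156], [0.911, 0.326, -0.251, -0.454], [-0.013, 0.633, 0.774, 0.942], [0.0, 0.0, 0.0, 1.0]] [[565.3, 0.0, 321.0], [0.0, 565.3, 230.6], [0.0, 0.0, 1.0]] ['frame', 'depth', 'camera_matrix', 'extrinsics'] 0.9958528645833333
{'time': 0.1, 'qpos': array([ 1.20000004e+00,  2.87073437e-01,  1.57807422e+00,  2.38276429e-05,
        1.27859486e+00, -1.49990560e-01]), 'dq': array([ 0.00021459, -0.00172391, -0.00330268, -0.00047374, -0.00256592,
       -0.00036233]), 'joint_efforts': array([ 1.58825900e-03, -4.07286108e+01, -2.93704516e+01, -1.19759743e-04,
        3.28502239e-03, -1.08577032e-05]), 'eef_pos': array([0.1475635 , 0.65802619, 0.21996433]), 'tcp_rot': array([ 1.10182078e-01,  9.93910838e-01, -1.03575979e-03, -2.87773808e-04]), 'contact_force': array([ 0.68156436, -0.4566335 ,  0.01359456]), 'wrist_torque': array([ 0.04313143, -0.01431861,  0.01184821]), 'finger_force': 0.0, 'opening': 1.001600661901626}
```

View pics/top0.png

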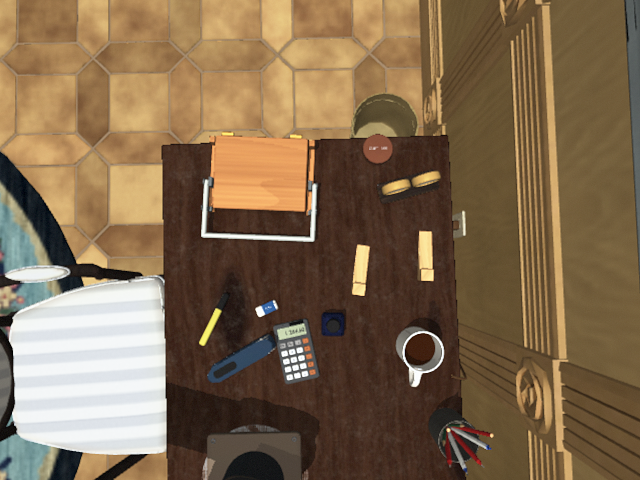

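View pics/scene0.png

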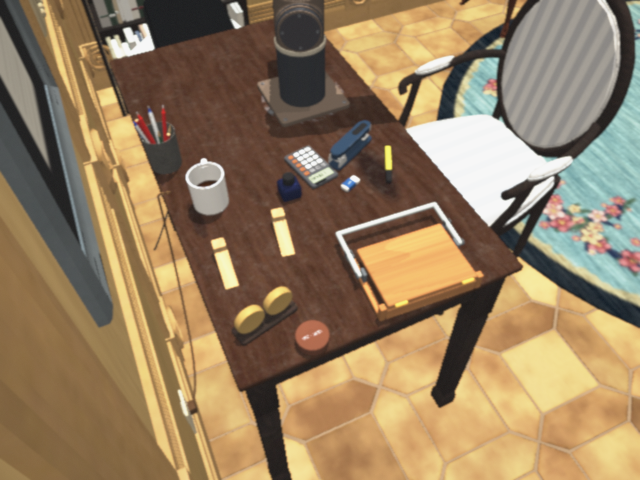

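The top view shows the riser at about (262,180) with its front toward the robot and the bail down, with its bar along row 238. Two pale wedges lie at (361,270) and (426,256), thick ends toward the robot. The clock is at (411,184), the ink bottle at (333,323) and the mug at (420,350). I see no third wedge in either view.

```bash
python3 - <<'E'
from h import *
d=np.load('top0.npz'); P=d['P']; f=d['f']; hsv=cv2.cvtColor(f,cv2.COLOR_BGR2HSV)
def reg(a,b,c,e): m=np.zeros((480,640),bool); m[b:e,a:c]=1; return m
def rep(n,m,pr=True):
    p=P[m]; r=cv2.minAreaRect(p[:,:2].astype(np.float32)*1000); print(n,m.sum(),'rect',np.round(r[0],1),np.round(r[1],1),round(r[2],1),'z',np.percentile(p[:,2],[2,50,98]).round(4))
# desk
m=reg(330,210,350,300); print('desk z',np.median(P[m][:,2]))
h,s,v=[hsv[...,i].astype(int) for i in range(3)]
for n,b in (('wA',(340,235,380,305)),('wB',(408,222,445,290))):
    rg=reg(*b); m=rg&(v>120)&(P[...,2]<.06); rep(n,m); 
    hm=m&(P[...,2]>.029); rep(n+' heel',hm)
    a=P[m].mean(0)
rg=reg(190,130,330,250)
bar=rg&(s<60)&(v>120)&(P[...,2]>.02); rep('bail white',bar)
bb=bar&reg(190,228,330,250); p=P[bb]; vx,vy,x0,y0=cv2.fitLine(p[:,:2].astype(np.float32),2,0,.01,.01).ravel(); print('bar dir',vx,vy,'pt',x0,y0,'yrange',p[:,1].min(),p[:,1].max(), np.median(p[:,2]))
bd=rg&(h<20)&(s>90)&(v>150)&(P[...,2]>.03); bd=cv2.erode(bd.astype(np.uint8),np.ones((3,3)))>0; rep('board',bd)
ck=reg(370,160,450,205)&(P[...,2]>.012); rep('clock discs',ck&(v>80)&(P[...,2]>.03)); rep('clock',reg(370,160,450,215)&(P[...,2]>.004))
rep('mug',reg(390,320,450,390)&(P[...,2]>.03)); rep('ink',reg(315,305,352,342)&(P[...,2]>.02)); 
rep('coaster',reg(358,130,398,168)&(s>80)&(v>60))
c=cv2.resize(f[125:305,190:450],None,fx=3,fy=3,interpolation=cv2.INTER_CUBIC); cv2.imwrite('pics/crop.png',c)
E
```

```text
desk z -0.0001422945218175764
wA 688 rect [ 426.  -228.9] [ 30.2 106.2] 82.4 z [-0.0012  0.0146  0.0382]
wA heel 147 rect [ 385.7 -220.9] [24.8 24.3] 87.5 z [0.0322 0.036  0.0394]
wB 695 rect [ 452.5 -367.4] [ 34.5 104.2] 89.2 z [-0.0013  0.0143  0.0383]
wB heel 138 rect [ 412.4 -361.7] [24.  22.5] 88.2 z [0.0318 0.0359 0.0396]
bail white 1066 rect [523.6 -23.1] [243.8 184.2] 86.8 z [0.0294 0.0346 0.0391]
bar dir 0.048970375 0.9988002 pt 0.49738833 -0.02164474 yrange -0.13961578806766337 0.09905387082062 0.034980536886838665
board 6391 rect [564.8 -31.3] [283.6 211.8] 1.0 z [0.0373 0.043  0.0486]
clock discs 497 rect [ 540.9 -250.8] [ 56.4 316.6] 36.1 z [0.0331 0.0622 0.0691]
clock 1391 rect [ 571.4 -262.5] [155.9 349.3] 26.0 z [0.0044 0.0107 0.0686]
mug 1725 rect [ 338.7 -268.3] [293.9  97.8] 37.8 z [0.032  0.0394 0.0905]
ink 524 rect [ 357.8 -165.1] [135.5  46.8] 1.8 z [0.0258 0.0375 0.0603]
coaster 1408 rect [ 691.1 -256.3] [138.3 581.2] 64.3 z [-0.7131  0.0026  0.0262]
```

View pics/crop.png

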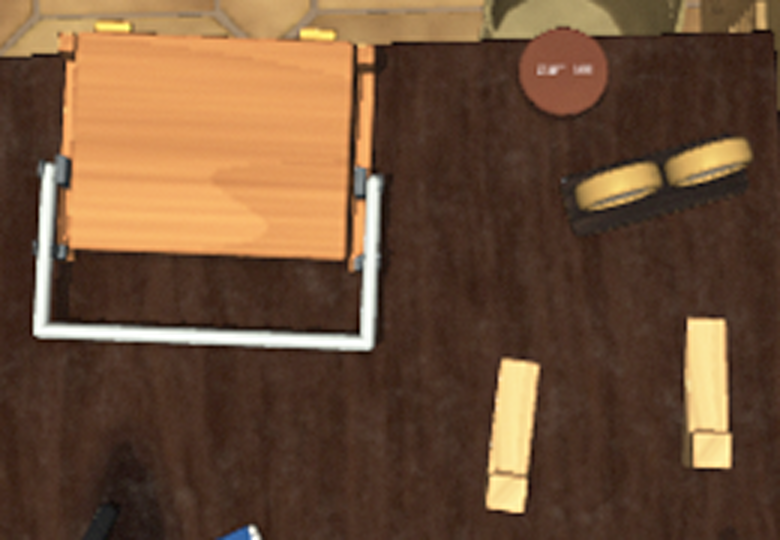

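Stand yaw comes out at about -0.049 rad with its origin near (0.638,-0.027). I'll move above the bail bar, jaws turned to close along x.

jog_arm:
  increments:
    - {"dx":0.75,"dy":-1,"az":-0.15,"gripper":-0.2}
    - {"dx":0.75,"dy":-1,"az":-0.15,"gripper":-0.2}
    - {"dx":0.75,"dy":-1,"az":-0.15,"gripper":-0.2}
    - {"dx":0.75,"dy":-1,"az":-0.15,"gripper":-0.2}
  force: 25

```text
$.increments[0]: bad value
```

jog_arm:
  increments:
    - {"dx":0.75,"dy":-1,"az":-0.15,"gripper":-0.2}
    - {"dx":0.75,"dy":-1,"az":-0.15,"gripper":-0.2}
    - {"dx":0.75,"dy":-1,"az":-0.15,"gripper":-0.2}
    - {"dx":0.75,"dy":-1,"az":-0.15,"gripper":-0.2}

```text
$.increments[0]: bad value
```

jog_arm:
  increments:
    - {"dx":0.75,"dy":-1,"az":-0.15,"gripper":-0.2}
    - {"dx":0.75,"dy":-1,"az":-0.15,"gripper":-0.2}
    - {"dx":0.75,"dy":-1,"az":-0.15,"gripper":-0.2}
    - {"dx":0.75,"dy":-1,"az":-0.15,"gripper":-0.2}

```text
$.increments[0]: bad value
```

jog_arm:
  increments:
    - {"dx":0.66,"dy":-1,"az":-0.15,"gripper":-0.2}
    - {"dx":0.66,"dy":-1,"az":-0.15,"gripper":-0.2}
    - {"dx":0.66,"dy":-1,"az":-0.15,"gripper":-0.2}
    - {"dx":0.66,"dy":-1,"az":-0.15,"gripper":-0.2}

```text
$.increments[0]: bad value
```

jog_arm:
  increments:
    - {"dy":-1,"az":-0.15,"gripper":-0.2}
    - {"dy":-1,"az":-0.15,"gripper":-0.2}
    - {"dy":-1,"az":-0.15,"gripper":-0.2}
    - {"dy":-1,"az":-0.15,"gripper":-0.2}

```text
$.increments[0]: bad value
```

jog_arm:
  increments:
    - {"dy":-0.65,"az":-0.141,"gripper":-0.2}
    - {"dy":-0.65,"az":-0.141,"gripper":-0.2}
    - {"dy":-0.65,"az":-0.141,"gripper":-0.2}
    - {"dy":-0.65,"az":-0.141,"gripper":-0.2}
    - {"dy":-0.65,"az":-0.141,"gripper":-0.2}

```text
$.increments[0]: bad value
```

jog_arm:
  increments:
    - {"dx":0.75,"dy":-1,"dz":0,"ax":0,"ay":0,"az":-0.15,"gripper":-0.2}
    - {"dx":0.75,"dy":-1,"dz":0,"ax":0,"ay":0,"az":-0.15,"gripper":-0.2}
    - {"dx":0.75,"dy":-1,"dz":0,"ax":0,"ay":0,"az":-0.15,"gripper":-0.2}
    - {"dx":0.75,"dy":-1,"dz":0,"ax":0,"ay":0,"az":-0.15,"gripper":-0.2}
  force: 25

```text
time: 0.5
eef_pos: [0.2404, 0.5346, 0.2202]
tcp_rot: [0.229, 0.974, -0.002, 0.0]
contact_force: [-0.3, -0.6, -0.3]
opening: 0.403
finger_force: 0.0
```

jog_arm:
  increments:
    - {"dx":0.75,"dy":-1,"dz":0,"ax":0,"ay":0,"az":-0.15,"gripper":-0.2}
    - {"dx":0.75,"dy":-1,"dz":0,"ax":0,"ay":0,"az":-0.15,"gripper":-0.2}
    - {"dx":0.75,"dy":-1,"dz":0,"ax":0,"ay":0,"az":-0.15,"gripper":-0.2}
    - {"dx":0.75,"dy":-1,"dz":0,"ax":0,"ay":0,"az":-0.15,"gripper":-0.2}

```text
time: 0.9
eef_pos: [0.3304, 0.4152, 0.2209]
tcp_rot: [0.342, 0.94, -0.001, 0.001]
contact_force: [-0.3, 0.0, -0.9]
opening: 0.398
finger_force: 0.0
```

jog_arm:
  increments:
    - {"dx":0.75,"dy":-1,"dz":0,"ax":0,"ay":0,"az":-0.15,"gripper":-0.2}
    - {"dx":0.75,"dy":-1,"dz":0,"ax":0,"ay":0,"az":-0.15,"gripper":-0.2}
    - {"dx":0.75,"dy":-1,"dz":0,"ax":0,"ay":0,"az":-0.15,"gripper":-0.2}
    - {"dx":0.75,"dy":-1,"dz":0,"ax":0,"ay":0,"az":-0.15,"gripper":-0.2}

```text
time: 1.3
eef_pos: [0.4204, 0.2955, 0.2211]
tcp_rot: [0.45, 0.893, -0.0, 0.001]
contact_force: [0.6, 0.0, -0.6]
opening: 0.399
finger_force: 0.0
```

jog_arm:
  increments:
    - {"dx":0.66,"dy":-1,"dz":0,"ax":0,"ay":0,"az":-0.15,"gripper":-0.2}
    - {"dx":0.66,"dy":-1,"dz":0,"ax":0,"ay":0,"az":-0.15,"gripper":-0.2}
    - {"dx":0.66,"dy":-1,"dz":0,"ax":0,"ay":0,"az":-0.15,"gripper":-0.2}
    - {"dx":0.66,"dy":-1,"dz":0,"ax":0,"ay":0,"az":-0.15,"gripper":-0.2}

```text
time: 1.7
eef_pos: [0.4989, 0.1764, 0.2211]
tcp_rot: [0.551, 0.834, -0.0, 0.0]
contact_force: [-0.2, 0.0, -0.2]
opening: 0.406
finger_force: 0.0
```

jog_arm:
  increments:
    - {"dx":0,"dy":-1,"dz":0,"ax":0,"ay":0,"az":-0.15,"gripper":-0.2}
    - {"dx":0,"dy":-1,"dz":0,"ax":0,"ay":0,"az":-0.15,"gripper":-0.2}
    - {"dx":0,"dy":-1,"dz":0,"ax":0,"ay":0,"az":-0.15,"gripper":-0.2}
    - {"dx":0,"dy":-1,"dz":0,"ax":0,"ay":0,"az":-0.15,"gripper":-0.2}

```text
time: 2.1
eef_pos: [0.4967, 0.0583, 0.221]
tcp_rot: [0.645, 0.765, 0.0, -0.0]
contact_force: [-0.2, -0.5, 0.1]
opening: 0.401
finger_force: 0.0
```

jog_arm:
  increments:
    - {"dx":0,"dy":-0.65,"dz":0,"ax":0,"ay":0,"az":-0.141,"gripper":-0.2}
    - {"dx":0,"dy":-0.65,"dz":0,"ax":0,"ay":0,"az":-0.141,"gripper":-0.2}
    - {"dx":0,"dy":-0.65,"dz":0,"ax":0,"ay":0,"az":-0.141,"gripper":-0.2}
    - {"dx":0,"dy":-0.65,"dz":0,"ax":0,"ay":0,"az":-0.141,"gripper":-0.2}
    - {"dx":0,"dy":-0.65,"dz":0,"ax":0,"ay":0,"az":-0.141,"gripper":-0.2}

```text
time: 2.6
eef_pos: [0.497, -0.0174, 0.221]
tcp_rot: [0.723, 0.69, 0.0, -0.0]
contact_force: [0.2, 0.5, -0.0]
opening: 0.399
finger_force: 0.0
```

```bash
python3 - <<'E'
from h import *
c,T=cam('wrist'); P=pts(c,T); f=c['frame']; cv2.imwrite('pics/w1.png',f); np.savez('w1.npz',P=P,f=f)
s=get_state(); print(s['eef_pos'],R.from_quat(s['tcp_rot']).as_matrix().round(3).tolist())
hsv=cv2.cvtColor(f,cv2.COLOR_BGR2HSV).astype(int)
m=(hsv[...,1]<60)&(hsv[...,2]>120)&(P[...,2]>.02)&(P[...,2]<.05)&(P[...,0]<.52)&(P[...,0]>.47)
p=P[m]; print(m.sum(),cv2.fitLine(p[:,:2].astype(np.float32),2,0,.01,.01).ravel(),p[:,1].min(),p[:,1].max(),np.percentile(p[:,2],95))
E
```

```text
[ 0.49697969 -0.01749846  0.22109283] [[0.047, 0.999, -0.0], [0.999, -0.047, 0.001], [0.001, -0.0, -1.0]]
3490 [ 0.04409524  0.9990273   0.5011307  -0.00865142] -0.13416322067893818 0.0984062463503804 0.037006368942245155
```

View pics/w1.png

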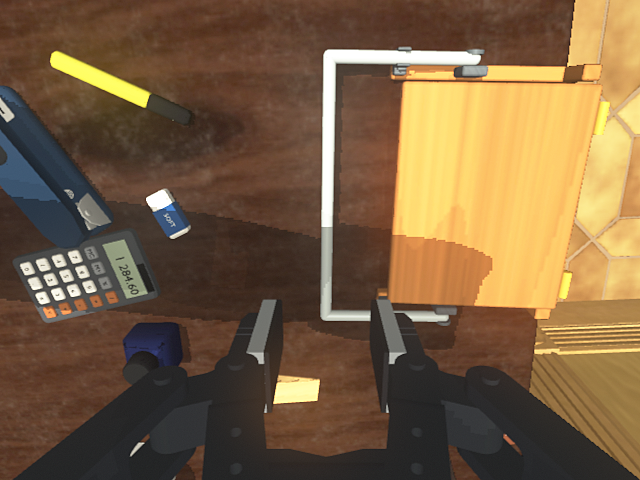

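The wrist view shows the bail bar at column 327, between the open fingers and clear of the board. I'll descend, grip it, and swing it up.

jog_arm:
  increments:
    - {"dx":0.025,"dy":0,"dz":-0.8,"ax":0,"ay":0,"az":0,"gripper":-0.2}
    - {"dx":0.025,"dy":0,"dz":-0.8,"ax":0,"ay":0,"az":0,"gripper":-0.2}
    - {"dx":0.025,"dy":0,"dz":-0.8,"ax":0,"ay":0,"az":0,"gripper":-0.2}

```text
time: 2.95
eef_pos: [0.4947, -0.0169, 0.1185]
tcp_rot: [0.724, 0.69, -0.004, -0.006]
contact_force: [-0.4, 0.0, -0.3]
opening: 0.401
finger_force: 0.0
```

jog_arm:
  increments:
    - {"dx":0,"dy":0,"dz":-0.4,"ax":0,"ay":0,"az":0,"gripper":-0.2}
    - {"dx":0,"dy":0,"dz":-0.74,"ax":0,"ay":0,"az":0,"gripper":-0.2}
    - {"dx":0,"dy":0,"dz":-0.74,"ax":0,"ay":0,"az":0,"gripper":-0.2}
    - {"dx":0,"dy":0,"dz":-0.74,"ax":0,"ay":0,"az":0,"gripper":-1}
    - {"dx":0,"dy":0,"dz":-0.74,"ax":0,"ay":0,"az":0,"gripper":-1}
    - {"dx":0,"dy":0,"dz":-0.74,"ax":0,"ay":0,"az":0,"gripper":-1}
    - {"dx":0,"dy":0,"dz":-0.74,"ax":0,"ay":0,"az":0,"gripper":-1}

```text
time: 3.65
eef_pos: [0.5016, -0.0197, 0.0387]
tcp_rot: [0.724, 0.689, 0.001, 0.002]
contact_force: [0.6, -0.4, -1.3]
opening: -0.004
finger_force: 0.0
```

```bash
python3 - <<'E'
from h import *
c,T=cam('wrist'); cv2.imwrite('pics/w2.png',c['frame'])
print(get_state())
E
```

```text
{'time': 3.7, 'qpos': array([-2.41741223e-01,  1.42422423e-01,  2.12053855e+00,  4.75959621e-05,
        8.75451220e-01, -1.92220402e-01]), 'dq': array([-0.00016756,  0.0097937 ,  0.01093448, -0.00266204, -0.0031639 ,
       -0.00160922]), 'joint_efforts': array([ 1.89877034e-02, -2.88917845e+01, -2.32352632e+01,  7.06685350e-04,
       -8.32499267e-03,  2.54907468e-05]), 'eef_pos': array([ 0.50117768, -0.01964033,  0.03818426]), 'tcp_rot': array([0.72440608, 0.68937168, 0.00087144, 0.00133032]), 'contact_force': array([ 0.066923  ,  0.08580891, -0.03458808]), 'wrist_torque': array([-0.04685579,  0.08219659,  0.02571627]), 'finger_force': 0.0, 'opening': -0.0026816263072946813}
```

View pics/w2.png

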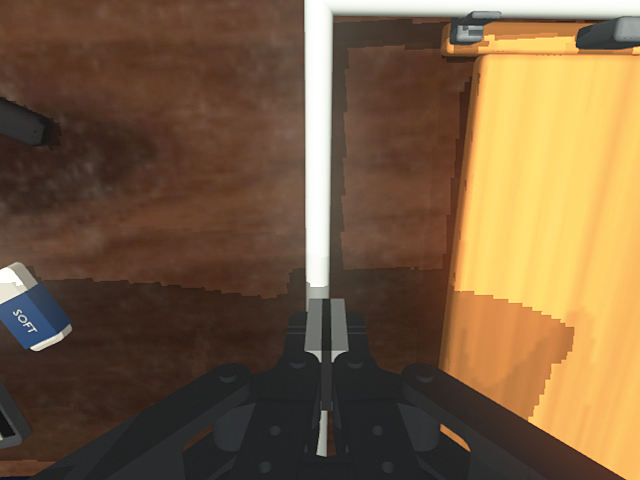

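jog_arm:
  increments:
    - {"dx":0,"dy":0,"dz":0.05,"ax":0,"ay":0,"az":0,"gripper":-1}
    - {"dx":0,"dy":0,"dz":0.15,"ax":0,"ay":0,"az":0,"gripper":-1}
    - {"dx":0,"dy":0,"dz":0.2,"ax":0,"ay":0,"az":0,"gripper":-1}
    - {"dx":0,"dy":0,"dz":0.2,"ax":0,"ay":0,"az":0,"gripper":-1}

```text
time: 4.1
eef_pos: [0.5013, -0.0197, 0.0623]
tcp_rot: [0.724, 0.689, 0.001, 0.001]
contact_force: [0.4, -0.2, 0.2]
opening: -0.001
finger_force: 0.0
```

```bash
python3 - <<'E'
from h import *
s=get_state();print(s['contact_force'],s['opening'],s['finger_force'],s['eef_pos'])
for n in ['wrist','top']:
    c,T=cam(n); P=pts(c,T); f=c['frame']
    hsv=cv2.cvtColor(f,cv2.COLOR_BGR2HSV).astype(int)
    m=(hsv[...,1]<60)&(hsv[...,2]>120)&(P[...,2]>.02)&(P[...,2]<.07)&(P[...,0]<.52)&(P[...,0]>.47)
    m&=(P[...,1]>.03)&(P[...,1]<.08)
    p=P[m]; print(n,m.sum(),np.median(p,0))
cv2.imwrite('pics/w3.png',imaging.read_camera('wrist')['frame'])
E
```

```text
[ 0.42521535 -0.22403357  0.19988945] -0.0011466800542116171 0.0 [ 0.50126551 -0.01970832  0.06226314]
wrist 2804 [0.50337822 0.05664723 0.03546057]
top 0 [nan nan nan]
  return _methods._mean(a, axis=axis, dtype=dtype,
  ret = um.true_divide(
```

View pics/w3.png

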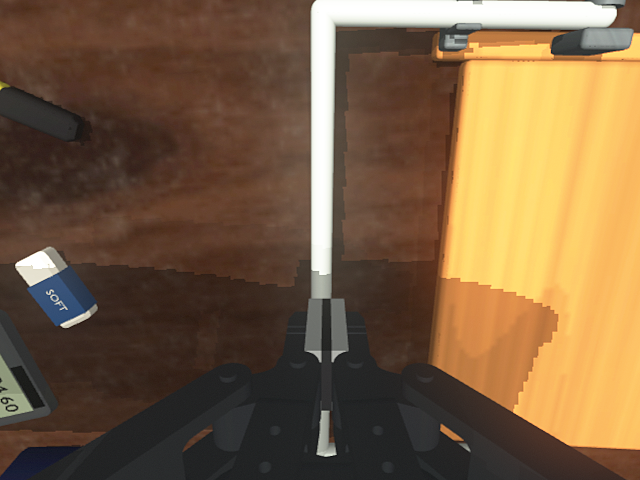

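```bash
python3 - <<'E'
from h import *
print(ctrl.finger_overhang, [a for a in dir(ctrl) if a[0]!='_'])
c,T=cam('wrist'); print(np.array(c['mount']).round(4).tolist(), np.array(c['camera_matrix'])[0])
P=pts(c,T)
for v in (300,310,320,330,340,350): print(v,[P[v,u].round(3).tolist() for u in (312,318,326,335,340)])
E
```

```text
0.025 ['Unreachable', 'finger_overhang']
[[0.0007, 0.9474, 0.3199, 0.0817], [1.0, -0.0006, -0.0003, 0.0008], [-0.0001, 0.3199, -0.9474, -0.1532], [0.0, 0.0, 0.0, 1.0]] [410.95966737   0.         326.00583609]
300 [[0.496, -0.009, 0.076], [0.498, -0.009, 0.076], [0.501, -0.009, 0.077], [0.505, -0.009, 0.076], [0.506, -0.01, 0.076]]
310 [[0.496, -0.009, 0.084], [0.498, -0.009, 0.084], [0.501, -0.009, 0.084], [0.504, -0.01, 0.083], [0.506, -0.009, 0.085]]
320 [[0.496, -0.009, 0.09], [0.499, -0.01, 0.09], [0.501, -0.009, 0.091], [0.504, -0.009, 0.091], [0.506, -0.01, 0.091]]
330 [[0.497, -0.009, 0.097], [0.499, -0.009, 0.097], [0.501, -0.009, 0.098], [0.504, -0.009, 0.097], [0.506, -0.009, 0.098]]
340 [[0.497, -0.009, 0.103], [0.499, -0.009, 0.103], [0.501, -0.01, 0.102], [0.504, -0.009, 0.103], [0.506, -0.009, 0.103]]
350 [[0.497, -0.009, 0.108], [0.499, -0.008, 0.11], [0.501, -0.009, 0.109], [0.504, -0.009, 0.109], [0.505, -0.009, 0.108]]
```

```bash
python3 - <<'E'
from h import *
s=get_state(); e=s['eef_pos']; print(e)
c,T=cam('scene'); P=pts(c,T); cv2.imwrite('pics/s1.png',c['frame'][100:400,200:560].repeat(2,0).repeat(2,1))
D=P-e; m=(abs(D[...,0])<.03)&(abs(D[...,1])<.02)&(P[...,2]>.045)
v,u=np.nonzero(m); z=P[m][:,2]; o=np.argsort(z)[:8]; print(z[o].round(4),P[m][o].round(3).tolist(),u[o],v[o])
E
```

```text
[ 0.49969712 -0.01933654  0.06015602]
[0.0694 0.0705 0.0709 0.0709 0.0714 0.0721 0.0733 0.0733] [[0.507, -0.027, 0.069], [0.507, -0.03, 0.071], [0.501, -0.031, 0.071], [0.506, -0.027, 0.071], [0.505, -0.029, 0.071], [0.493, -0.031, 0.072], [0.506, -0.031, 0.073], [0.5, -0.031, 0.073]] [386 385 383 386 385 381 384 383] [210 210 208 209 209 205 209 207]
```

View pics/s1.png

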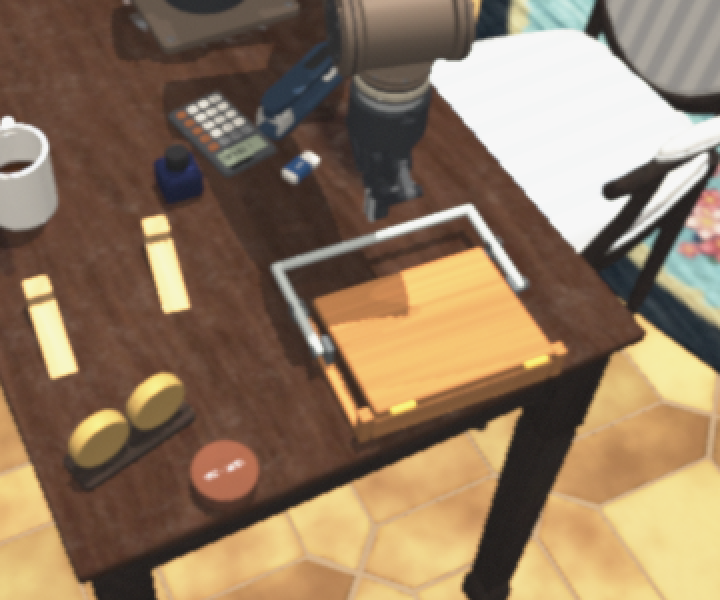

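Both cameras put the fingertips about 10 mm above the reported TCP instead of 25 mm below it, so the fingers closed above the bar. I'll use the measured tip offset and go lower, watching the force.

jog_arm:
  increments:
    - {"dx":0.025,"dy":0,"dz":0.1,"ax":0,"ay":0,"az":0,"gripper":-0.2}
    - {"dx":0.025,"dy":0,"dz":0.1,"ax":0,"ay":0,"az":0,"gripper":-0.2}
    - {"dx":0.025,"dy":0,"dz":-0.1,"ax":0,"ay":0,"az":0,"gripper":-0.2}
    - {"dx":0.025,"dy":0,"dz":-0.25,"ax":0,"ay":0,"az":0,"gripper":-0.2}
    - {"dx":0.025,"dy":0,"dz":-0.38,"ax":0,"ay":0,"az":0,"gripper":-0.2}
    - {"dx":0.025,"dy":0,"dz":-0.43,"ax":0,"ay":0,"az":0,"gripper":-0.2}
    - {"dx":0.025,"dy":0,"dz":-0.43,"ax":0,"ay":0,"az":0,"gripper":-0.2}

```text
time: 5.05
eef_pos: [0.5025, -0.0193, 0.0082]
tcp_rot: [0.724, 0.689, -0.0, -0.001]
contact_force: [-0.2, 0.6, 0.4]
opening: 0.403
finger_force: 0.0
```

jog_arm:
  increments:
    - {"dx":0,"dy":0,"dz":0,"ax":0,"ay":0,"az":0,"gripper":-1}
    - {"dx":0,"dy":0,"dz":0,"ax":0,"ay":0,"az":0,"gripper":-1}
    - {"dx":0,"dy":0,"dz":0,"ax":0,"ay":0,"az":0,"gripper":-1}
    - {"dx":0,"dy":0,"dz":0,"ax":0,"ay":0,"az":0,"gripper":-1}

```text
time: 5.45
eef_pos: [0.4977, -0.019, 0.0084]
tcp_rot: [0.724, 0.69, -0.005, -0.005]
contact_force: [-13.5, -2.0, 8.8]
opening: 0.106
finger_force: 24.8
```

jog_arm:
  increments:
    - {"dx":-0.041,"dy":0,"dz":0.129,"ax":0,"ay":0,"az":0,"gripper":-1}
    - {"dx":-0.014,"dy":0,"dz":0.255,"ax":0,"ay":0,"az":0,"gripper":-1}
    - {"dx":0.03,"dy":-0.004,"dz":0.376,"ax":0,"ay":0,"az":0,"gripper":-1}
    - {"dx":0.091,"dy":-0.007,"dz":0.49,"ax":0,"ay":0,"az":0,"gripper":-1}
    - {"dx":0.166,"dy":-0.01,"dz":0.595,"ax":0,"ay":0,"az":0,"gripper":-1}

```text
time: 5.95
eef_pos: [0.5228, -0.0206, 0.0811]
tcp_rot: [0.724, 0.689, -0.0, -0.0]
contact_force: [1.3, -0.8, -5.3]
opening: 0.105
finger_force: 24.3
```

jog_arm:
  increments:
    - {"dx":0.114,"dy":-0.006,"dz":0.114,"ax":0,"ay":0,"az":0,"gripper":-1}
    - {"dx":0.246,"dy":-0.012,"dz":0.206,"ax":0,"ay":0,"az":0,"gripper":-1}
    - {"dx":0.393,"dy":-0.019,"dz":0.274,"ax":0,"ay":0,"az":0,"gripper":-1}
    - {"dx":0.548,"dy":-0.027,"dz":0.316,"ax":0,"ay":0,"az":0,"gripper":-1}
    - {"dx":0.709,"dy":-0.035,"dz":0.33,"ax":0,"ay":0,"az":0,"gripper":-1}
    - {"dx":0.87,"dy":-0.043,"dz":0.316,"ax":0,"ay":0,"az":0,"gripper":-1}
    - {"dx":0.87,"dy":-0.043,"dz":0.316,"ax":0,"ay":0,"az":0,"gripper":-1}

```text
time: 6.65
eef_pos: [0.6302, -0.0269, 0.1203]
tcp_rot: [0.724, 0.689, 0.001, 0.002]
contact_force: [1.8, -1.8, 4.3]
opening: 0.098
finger_force: 25.4
```

jog_arm:
  increments:
    - {"dx":0,"dy":0,"dz":0,"ax":0,"ay":0,"az":0,"gripper":-0.4}
    - {"dx":0,"dy":0,"dz":0,"ax":0,"ay":0,"az":0,"gripper":-0.4}
    - {"dx":0,"dy":0,"dz":0.4,"ax":0,"ay":0,"az":0,"gripper":-0.4}
    - {"dx":0,"dy":0,"dz":0.7,"ax":0,"ay":0,"az":0,"gripper":-0.4}
    - {"dx":0,"dy":0,"dz":1,"ax":0,"ay":0,"az":0,"gripper":-0.4}
    - {"dx":0,"dy":0,"dz":1,"ax":0,"ay":0,"az":0,"gripper":-0.4}

```text
time: 7.25
eef_pos: [0.6296, -0.0259, 0.2455]
tcp_rot: [0.724, 0.69, 0.003, 0.005]
contact_force: [0.7, -1.1, 1.3]
opening: 0.302
finger_force: 0.0
```

```bash
python3 - <<'E'
from h import *
s=get_state(); print(s['eef_pos'])
c,T=cam('wrist'); P=pts(c,T); f=c['frame']; cv2.imwrite('pics/w4.png',f)
hsv=cv2.cvtColor(f,cv2.COLOR_BGR2HSV).astype(int)
m=(hsv[...,1]<60)&(hsv[...,2]>120)&(P[...,2]>.11)&(P[...,2]<.16)&(P[...,0]>.55)
p=P[m]; print(m.sum(),np.median(p,0),cv2.fitLine(p[:,:2].astype(np.float32),2,0,.01,.01).ravel())
c,T=cam('top'); P=pts(c,T); f=c['frame']; np.savez('top1.npz',P=P,f=f)
hsv=cv2.cvtColor(f,cv2.COLOR_BGR2HSV).astype(int); 
for n,(a,b,e,g) in (('wA',(340,235,380,305)),('wB',(408,222,445,290))):
    m=np.zeros((480,640),bool); m[b:g,a:e]=1; m&=(hsv[...,2]>120)&(P[...,2]>.005)&(P[...,2]<.05); hm=m&(P[...,2]>.029)
    p=P[m][:,:2]; q=P[hm][:,:2]; lo=m&(P[...,2]<.027); t=P[lo][:,:2]
    l=cv2.fitLine(t.astype(np.float32),2,0,.01,.01).ravel(); print(n,'heel',q.mean(0),'ramp',t.mean(0),'dir',l[:2])
E
```

```text
[ 0.6296276  -0.02591733  0.24553709]
5098 [0.63116278 0.00177714 0.1438582 ] [ 0.05657733  0.99839824  0.6310314  -0.00696264]
wA heel [ 0.38554553 -0.22085484] ramp [ 0.43279087 -0.22798235] dir [ 0.9847691  -0.17386714]
wB heel [ 0.41196623 -0.36036444] ramp [ 0.45692674 -0.36346469] dir [ 0.9903243  -0.13877225]
```

View pics/w4.png

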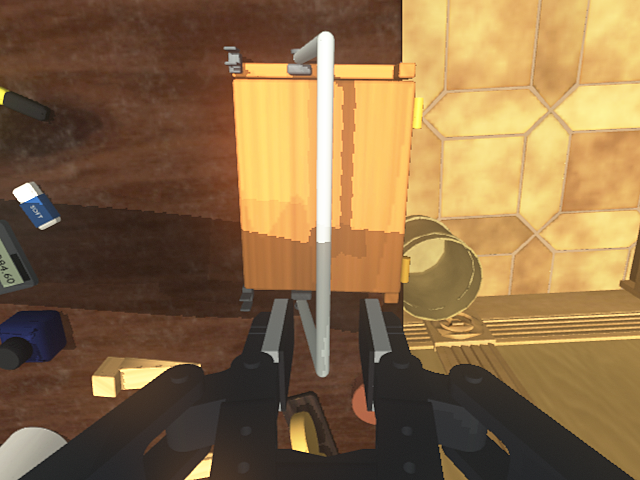

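The bail is up at about 100° and clear of the fingers (bar at column 323, z 0.14). Next I turn the tool and move above wedge A's heel.

jog_arm:
  increments:
    - {"dx":-0.68,"dy":-0.54,"dz":0,"ax":0,"ay":0,"az":0.312,"gripper":0.3}
    - {"dx":-0.68,"dy":-0.54,"dz":0,"ax":0,"ay":0,"az":0.312,"gripper":0.3}
    - {"dx":-0.68,"dy":-0.54,"dz":0,"ax":0,"ay":0,"az":0.312,"gripper":0.3}
    - {"dx":-0.68,"dy":-0.54,"dz":0,"ax":0,"ay":0,"az":0.312,"gripper":0.3}

```text
time: 7.75
eef_pos: [0.5428, -0.0909, 0.2351]
tcp_rot: [0.535, 0.845, -0.001, -0.003]
contact_force: [0.8, -0.2, -0.5]
opening: 0.648
finger_force: 0.0
```

jog_arm:
  increments:
    - {"dx":-0.68,"dy":-0.54,"dz":0,"ax":0,"ay":0,"az":0.312,"gripper":0.3}
    - {"dx":-0.68,"dy":-0.54,"dz":0,"ax":0,"ay":0,"az":0.312,"gripper":0.3}
    - {"dx":-0.68,"dy":-0.54,"dz":0,"ax":0,"ay":0,"az":0.312,"gripper":0.3}
    - {"dx":-0.68,"dy":-0.54,"dz":0,"ax":0,"ay":0,"az":0.312,"gripper":0.3}

```text
time: 8.15
eef_pos: [0.4613, -0.1555, 0.2353]
tcp_rot: [0.314, 0.949, 0.0, -0.002]
contact_force: [0.6, -0.1, 0.1]
opening: 0.649
finger_force: 0.0
```

jog_arm:
  increments:
    - {"dx":-0.67,"dy":-0.54,"dz":-0.6,"ax":0,"ay":0,"az":0.312,"gripper":0.3}
    - {"dx":-0.67,"dy":-0.54,"dz":-0.6,"ax":0,"ay":0,"az":0.312,"gripper":0.3}
    - {"dx":-0.67,"dy":-0.54,"dz":-0.6,"ax":0,"ay":0,"az":0.312,"gripper":0.3}
    - {"dx":-0.67,"dy":-0.54,"dz":-0.6,"ax":0,"ay":0,"az":0.312,"gripper":0.3}
    - {"dx":-0.67,"dy":-0.54,"dz":-0.6,"ax":0,"ay":0,"az":0.312,"gripper":0.3}
    - {"dx":-0.67,"dy":-0.54,"dz":-0.6,"ax":0,"ay":0,"az":0.312,"gripper":0.3}

```text
time: 8.75
eef_pos: [0.3831, -0.2194, 0.165]
tcp_rot: [0.076, 0.997, 0.001, -0.001]
contact_force: [1.0, -0.4, 0.3]
opening: 0.649
finger_force: 0.0
```

```bash
cat > wedge.py <<'E'
from h import *
s=get_state(); print(s['eef_pos'].round(4), 'tool y ang',np.degrees(np.arctan2(*R.from_quat(s['tcp_rot']).as_matrix()[[1,0],1])))
for n in ('wrist','top'):
    c,T=cam(n); P=pts(c,T); f=c['frame']; cv2.imwrite(f'pics/{n}_last.png',f)
    hsv=cv2.cvtColor(f,cv2.COLOR_BGR2HSV).astype(int)
    m=(hsv[...,2]>130)&(hsv[...,0]<30)&(hsv[...,1]>40)&(P[...,2]>.028)&(P[...,2]<.042)&(P[...,0]<.56)&(P[...,0]>.3)
    k,l,st,cc=cv2.connectedComponentsWithStats(m.astype(np.uint8))
    for i in range(1,k):
        if st[i,4]<60: continue
        p=P[l==i]; r=cv2.minAreaRect(p[:,:2].astype(np.float32)*1000); print(n,st[i,4],cc[i].round(),p.mean(0).round(4),np.round(r[1],1),round(r[2],1))
E
python3 wedge.py
```

```text
[ 0.3831 -0.2194  0.165 ] tool y ang 81.3216908783154
wrist 1208 [324. 223.] [ 0.3865 -0.2216  0.0361] [25.2 24.5] 81.2
wrist 600 [151. 281.] [ 0.4123 -0.3579  0.0345] [25.8 24.4] 86.4
wrist 1085 [597. 383.] [ 0.556  -0.0208  0.0365] [72.7  8. ] 86.6
top 319 [270. 208.] [ 0.5554 -0.0453  0.0388] [186.5  12.2] 88.5
top 138 [426. 275.] [ 0.412  -0.3612  0.0355] [23.3 22.5] 88.9
```

View pics/wrist_last.png

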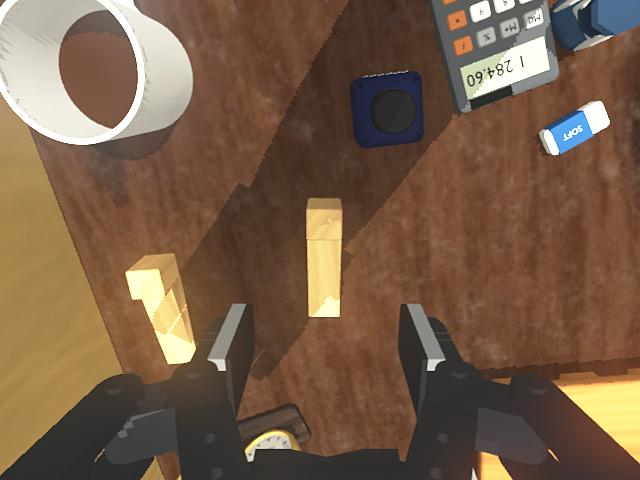

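Wedge A sits square between the jaws (heel at (324,223)), and the ink bottle at (388,110) is well clear. Descending to grip.

jog_arm:
  increments:
    - {"dx":0.025,"dy":-0.015,"dz":-0.4,"ax":0,"ay":0,"az":0,"gripper":0.3}
    - {"dx":0.025,"dy":-0.015,"dz":-0.8,"ax":0,"ay":0,"az":0,"gripper":0.3}
    - {"dx":0.025,"dy":-0.015,"dz":-1,"ax":0,"ay":0,"az":0,"gripper":0.3}
    - {"dx":0.025,"dy":-0.015,"dz":-1,"ax":0,"ay":0,"az":0,"gripper":0.3}

```text
time: 9.25
eef_pos: [0.3845, -0.2192, 0.0425]
tcp_rot: [0.075, 0.997, 0.003, -0.003]
contact_force: [-0.6, 0.4, -0.4]
opening: 0.646
finger_force: 0.0
```

jog_arm:
  increments:
    - {"dx":0,"dy":0,"dz":-0.2,"ax":0,"ay":0,"az":0,"gripper":0.3}
    - {"dx":0,"dy":0,"dz":-0.38,"ax":0,"ay":0,"az":0,"gripper":0.3}
    - {"dx":0,"dy":0,"dz":-0.38,"ax":0,"ay":0,"az":0,"gripper":0.3}
    - {"dx":0,"dy":0,"dz":-0.38,"ax":0,"ay":0,"az":0,"gripper":-1}
    - {"dx":0,"dy":0,"dz":-0.38,"ax":0,"ay":0,"az":0,"gripper":-1}
    - {"dx":0,"dy":0,"dz":-0.38,"ax":0,"ay":0,"az":0,"gripper":-1}
    - {"dx":0,"dy":0,"dz":-0.38,"ax":0,"ay":0,"az":0,"gripper":-1}
  force: 50

```text
time: 9.95
eef_pos: [0.3883, -0.2233, 0.0028]
tcp_rot: [0.075, 0.997, -0.001, 0.002]
contact_force: [-1.6, 0.9, 6.9]
opening: 0.292
finger_force: 50.2
```

jog_arm:
  increments:
    - {"dx":0,"dy":0,"dz":0.15,"ax":0,"ay":0,"az":0,"gripper":-1}
    - {"dx":0.1,"dy":0.25,"dz":0.3,"ax":0,"ay":0,"az":0.033,"gripper":-1}
    - {"dx":0.3,"dy":0.6,"dz":0.3,"ax":0,"ay":0,"az":0.067,"gripper":-1}
    - {"dx":0.475,"dy":0.9,"dz":0.3,"ax":0,"ay":0,"az":0.067,"gripper":-1}
    - {"dx":0.475,"dy":1,"dz":0.3,"ax":0,"ay":0,"az":0.067,"gripper":-1}
    - {"dx":0.475,"dy":1,"dz":0.3,"ax":0,"ay":0,"az":0.067,"gripper":-1}

```text
time: 10.55
eef_pos: [0.4434, -0.1004, 0.0366]
tcp_rot: [0.021, 1.0, 0.0, -0.0]
contact_force: [0.1, 1.0, -1.7]
opening: 0.291
finger_force: 49.5
```

jog_arm:
  increments:
    - {"dx":0,"dy":0.2,"dz":0,"ax":0,"ay":0,"az":0,"gripper":-1}
    - {"dx":0,"dy":0.2,"dz":0,"ax":0,"ay":0,"az":0,"gripper":-1}
    - {"dx":0,"dy":0.2,"dz":0,"ax":0,"ay":0,"az":0,"gripper":-1}

```text
time: 10.85
eef_pos: [0.4433, -0.0788, 0.0365]
tcp_rot: [0.023, 1.0, -0.0, -0.0]
contact_force: [0.6, 0.3, -1.4]
opening: 0.293
finger_force: 49.6
```

```bash
python3 - <<'E'
from h import *
s=get_state(); e=s['eef_pos']; M=R.from_quat(s['tcp_rot']).as_matrix(); print(e.round(4),np.degrees(np.arctan2(M[1,1],M[0,1])))
c,T=cam('top'); P=pts(c,T); f=c['frame']; cv2.imwrite('pics/top_a.png',f[110:330,190:450].repeat(3,0)[:600].repeat(3,1))
hsv=cv2.cvtColor(f,cv2.COLOR_BGR2HSV).astype(int)
# board top: points on top plane, side edges at x .58-.68
for x in (.57,.59,.65,.68):
    m=(abs(P[...,0]-x)<.006)&(P[...,2]>.034)&(P[...,2]<.055)&(abs(P[...,1])<.16)&(hsv[...,1]>90)&(hsv[...,2]>110)
    y=P[m][:,1]; print(x,y.min().round(4),y.max().round(4),P[m][:,2].mean().round(4))
# wedge in hand ramp
m=(hsv[...,2]>130)&(hsv[...,0]<30)&(hsv[...,1]>40)&(P[...,2]>.02)&(P[...,2]<.08)&(P[...,0]>.44)&(P[...,0]<.545)&(abs(P[...,1]+.08)<.04)
p=P[m]; r=cv2.minAreaRect(p[:,:2].astype(np.float32)*1000); print(m.sum(),r,p[:,0].max())
w,Tw=cam('wrist'); cv2.imwrite('pics/wr_a.png',w['frame'])
E
```

```text
[ 0.4433 -0.0788  0.0365] 87.4199456651645
0.57 -0.1144 0.0728 0.0398
0.59 -0.1168 0.0722 0.0409
0.65 -0.1201 0.0687 0.0441
0.68 -0.135 0.0669 0.0455
240 ((510.9164733886719, -80.655517578125), (24.77875518798828, 42.29802322387695), 89.5232162475586) 0.5321179049434568
```

View pics/top_a.png

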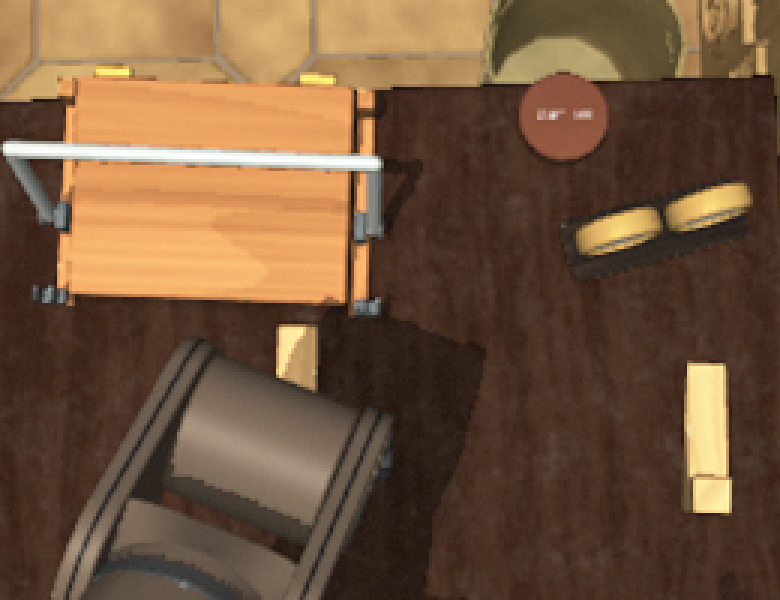

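jog_arm:
  increments:
    - {"dx":0,"dy":0.017,"dz":-0.15,"ax":0,"ay":0,"az":0,"gripper":-1}
    - {"dx":0,"dy":0.017,"dz":-0.285,"ax":0,"ay":0,"az":0,"gripper":-1}
    - {"dx":0,"dy":0.017,"dz":-0.285,"ax":0,"ay":0,"az":0,"gripper":-1}
    - {"dx":0.15,"dy":0.01,"dz":-0.285,"ax":0,"ay":0,"az":0,"gripper":-1}
    - {"dx":0.3,"dy":0.003,"dz":-0.285,"ax":0,"ay":0,"az":0,"gripper":-1}
    - {"dx":0.4,"dy":-0.002,"dz":-0.285,"ax":0,"ay":0,"az":0,"gripper":-1}
    - {"dx":0.4,"dy":-0.002,"dz":-0.285,"ax":0,"ay":0,"az":0,"gripper":-1}
  force: 80

```text
time: 11.65
eef_pos: [0.4924, -0.079, 0.0021]
tcp_rot: [0.023, 1.0, -0.0, 0.0]
contact_force: [-0.4, -0.6, -2.7]
opening: 0.286
finger_force: 86.3
```

jog_arm:
  increments:
    - {"dx":0.06,"dy":-0.003,"dz":0,"ax":0,"ay":0,"az":0,"gripper":-1}
    - {"dx":0.12,"dy":-0.006,"dz":0,"ax":0,"ay":0,"az":0,"gripper":-1}
    - {"dx":0.18,"dy":-0.009,"dz":0,"ax":0,"ay":0,"az":0,"gripper":-1}
    - {"dx":0.2,"dy":-0.01,"dz":0,"ax":0,"ay":0,"az":0,"gripper":-1}

```text
time: 12.05
eef_pos: [0.5144, -0.0793, 0.0019]
tcp_rot: [0.022, 1.0, 0.0, -0.002]
contact_force: [-6.4, -0.4, 3.4]
opening: 0.282
finger_force: 87.0
```

jog_arm:
  increments:
    - {"dx":0.04,"dy":-0.002,"dz":0,"ax":0,"ay":0,"az":0,"gripper":-1}
    - {"dx":0.04,"dy":-0.002,"dz":0,"ax":0,"ay":0,"az":0,"gripper":-1}

```text
time: 12.25
eef_pos: [0.519, -0.0794, 0.0019]
tcp_rot: [0.022, 1.0, 0.0, -0.002]
contact_force: [-5.1, -0.3, 2.0]
opening: 0.282
finger_force: 86.7
```

jog_arm:
  increments:
    - {"dx":0.03,"dy":-0.001,"dz":0,"ax":0,"ay":0,"az":0,"gripper":-1}
    - {"dx":0.06,"dy":-0.003,"dz":0,"ax":0,"ay":0,"az":0,"gripper":-1}
    - {"dx":0.06,"dy":-0.003,"dz":0,"ax":0,"ay":0,"az":0,"gripper":-1}

```text
time: 12.55
eef_pos: [0.5199, -0.0792, 0.0018]
tcp_rot: [0.021, 1.0, 0.001, -0.011]
contact_force: [-25.8, -1.9, 19.5]
opening: 0.285
finger_force: 88.8
```

jog_arm:
  increments:
    - {"dx":0.03,"dy":-0.001,"dz":0,"ax":0,"ay":0,"az":0,"gripper":-1}
    - {"dx":0.03,"dy":-0.001,"dz":0,"ax":0,"ay":0,"az":0,"gripper":-1}
    - {"dx":0.03,"dy":-0.001,"dz":0,"ax":0,"ay":0,"az":0,"gripper":-1}

```text
time: 12.85
eef_pos: [0.5206, -0.0792, 0.0016]
tcp_rot: [0.021, 1.0, 0.002, -0.014]
contact_force: [-34.1, -3.4, 26.5]
opening: 0.289
finger_force: 89.9
```

jog_arm:
  increments:
    - {"dx":-0.05,"dy":0,"dz":0,"ax":0,"ay":0,"az":0,"gripper":-1}
    - {"dx":-0.06,"dy":0,"dz":0,"ax":0,"ay":0,"az":0,"gripper":0}
    - {"dx":-0.06,"dy":0,"dz":0,"ax":0,"ay":0,"az":0,"gripper":0}
    - {"dx":-0.06,"dy":0,"dz":0,"ax":0,"ay":0,"az":0,"gripper":0}
    - {"dx":-0.06,"dy":0,"dz":0.4,"ax":0,"ay":0,"az":0,"gripper":0}
    - {"dx":-0.1,"dy":0,"dz":0.8,"ax":0,"ay":0,"az":0,"gripper":0.3}
    - {"dx":-0.1,"dy":-0.3,"dz":1,"ax":0,"ay":0,"az":0,"gripper":0.3}
    - {"dx":-0.3,"dy":-0.7,"dz":1,"ax":0,"ay":0,"az":0,"gripper":0.3}
    - {"dx":-0.5,"dy":-1,"dz":1,"ax":0,"ay":0,"az":0,"gripper":0.3}
    - {"dx":-0.5,"dy":-1,"dz":1,"ax":0,"ay":0,"az":0,"gripper":0.3}

```text
time: 13.85
eef_pos: [0.4705, -0.2045, 0.1235]
tcp_rot: [0.025, 1.0, -0.001, 0.001]
contact_force: [-0.6, 0.3, 0.1]
opening: 0.649
finger_force: 0.0
```

```bash
python3 wedge.py; python3 - <<'E'
from h import *
c,T=cam('top'); P=pts(c,T); hsv=cv2.cvtColor(c['frame'],cv2.COLOR_BGR2HSV).astype(int)
m=(P[...,0]>.56)&(P[...,0]<.6)&(P[...,1]<.05)&(P[...,1]>-.05)&(P[...,2]<.08); print('front z',np.median(P[m][:,2]))
m=(P[...,0]>.67)&(P[...,0]<.69)&(P[...,1]<.05)&(P[...,1]>-.05)&(P[...,2]<.08); print('rear z',np.median(P[m][:,2]))
m=(hsv[...,2]>130)&(hsv[...,1]>40)&(P[...,0]>.495)&(P[...,0]<.55)&(P[...,2]>.028)&(P[...,1]<-.05)&(P[...,1]>-.11)
print('heelA',cv2.minAreaRect(P[m][:,:2].astype(np.float32)*1000))
E
```

```text
[ 0.4705 -0.2045  0.1235] tool y ang 87.11664863402542
wrist 1531 [ 61. 157.] [ 0.4146 -0.3573  0.0353] [26.9 24.5] 85.6
wrist 122 [ 37. 147.] [ 0.408  -0.3687  0.0365] [ 4.2 15.3] 49.5
wrist 1242 [520. 297.] [ 0.5187 -0.0811  0.0351] [26.5 24.5] 87.9
wrist 600 [552. 344.] [ 0.5525 -0.0588  0.0399] [115.8   3.5] 87.5
top 140 [287. 226.] [ 0.5182 -0.0792  0.0355] [22.8 23.3] 89.0
top 137 [426. 275.] [ 0.4119 -0.3612  0.0357] [24.1 22.6] 87.8
front z 0.04692454054684081
rear z 0.04645236951155979
heelA ((528.1959838867188, -87.76543426513672), (38.84022903442383, 43.1741943359375), 87.8271713256836)
```

View pics/top_last.png

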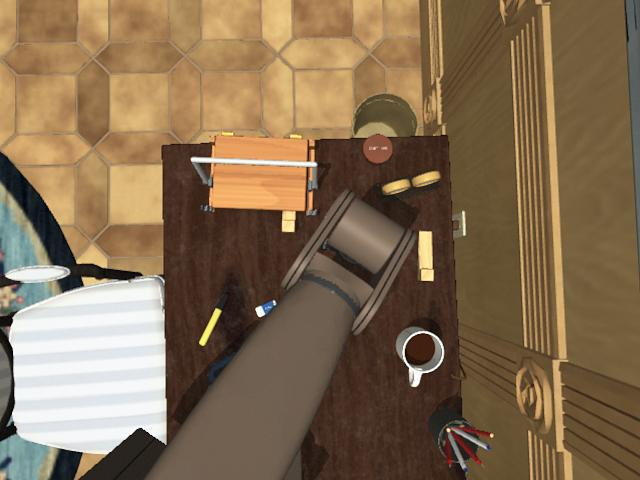

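The board is level with wedge A home (heel at (288,226)). Wedge B is unmoved at (426,275), so I'll fetch it now.

jog_arm:
  increments:
    - {"dx":-0.25,"dy":-0.5,"dz":0,"ax":0,"ay":0,"az":0,"gripper":0.3}
    - {"dx":-0.49,"dy":-0.9,"dz":0,"ax":0,"ay":0,"az":0,"gripper":0.3}
    - {"dx":-0.49,"dy":-1,"dz":0,"ax":0,"ay":0,"az":0,"gripper":0.3}
    - {"dx":-0.49,"dy":-1,"dz":0,"ax":0,"ay":0,"az":0,"gripper":0.3}
    - {"dx":-0.49,"dy":-1,"dz":0,"ax":0,"ay":0,"az":0,"gripper":0.3}

```text
time: 14.5
eef_pos: [0.4133, -0.3195, 0.1222]
tcp_rot: [0.022, 1.0, 0.0, 0.0]
contact_force: [0.5, 1.1, 0.2]
opening: 0.654
finger_force: 0.0
```

jog_arm:
  increments:
    - {"dx":0,"dy":-0.3,"dz":0,"ax":0,"ay":0,"az":0,"gripper":0.3}
    - {"dx":0,"dy":-0.3,"dz":0,"ax":0,"ay":0,"az":0,"gripper":0.3}
    - {"dx":0,"dy":-0.3,"dz":0,"ax":0,"ay":0,"az":0,"gripper":0.3}

```text
time: 14.8
eef_pos: [0.4135, -0.3548, 0.1221]
tcp_rot: [0.022, 1.0, 0.001, -0.0]
contact_force: [-0.2, -0.5, -0.7]
opening: 0.651
finger_force: 0.0
```

```bash
python3 wedge.py
```

```text
[ 0.4135 -0.3548  0.1221] tool y ang 87.52001593490441
wrist 3770 [ 31. 301.] [ 0.4519 -0.5491  0.0348] [  3.7 178.5] 89.8
wrist 1636 [314. 236.] [ 0.4124 -0.3624  0.0361] [25.6 24.8] 86.5
top 137 [287. 226.] [ 0.5182 -0.079   0.0359] [22.9 23.1] 88.3
```

jog_arm:
  increments:
    - {"dx":-0.01,"dy":-0.055,"dz":-0.4,"ax":0,"ay":0,"az":0,"gripper":0.3}
    - {"dx":-0.01,"dy":-0.055,"dz":-0.75,"ax":0,"ay":0,"az":0,"gripper":0.3}
    - {"dx":-0.01,"dy":-0.055,"dz":-1,"ax":0,"ay":0,"az":0,"gripper":0.3}
    - {"dx":-0.01,"dy":-0.055,"dz":-1,"ax":0,"ay":0,"az":0,"gripper":0.3}
    - {"dx":-0.01,"dy":-0.055,"dz":-1,"ax":0,"ay":0,"az":0,"gripper":0.3}
    - {"dx":-0.01,"dy":-0.055,"dz":-1,"ax":0,"ay":0,"az":0,"gripper":-1}
    - {"dx":-0.01,"dy":-0.055,"dz":-1,"ax":0,"ay":0,"az":0,"gripper":-1}
    - {"dx":-0.01,"dy":-0.055,"dz":-1,"ax":0,"ay":0,"az":0,"gripper":-1}
    - {"dx":-0.01,"dy":-0.055,"dz":-1,"ax":0,"ay":0,"az":0,"gripper":-1}
  force: 80

```text
time: 15.8
eef_pos: [0.4128, -0.3643, 0.0051]
tcp_rot: [0.022, 1.0, -0.002, 0.002]
contact_force: [-0.6, 1.3, 6.8]
opening: 0.284
finger_force: 80.7
```

jog_arm:
  increments:
    - {"dx":0,"dy":0,"dz":0.3,"ax":0,"ay":0,"az":0,"gripper":-1}
    - {"dx":0,"dy":0.2,"dz":0.6,"ax":0,"ay":0,"az":0,"gripper":-1}
    - {"dx":0.1,"dy":0.55,"dz":0.7,"ax":0,"ay":0,"az":0,"gripper":-1}
    - {"dx":0.28,"dy":0.9,"dz":0.7,"ax":0,"ay":0,"az":0,"gripper":-1}
    - {"dx":0.28,"dy":1,"dz":0.7,"ax":0,"ay":0,"az":0,"gripper":-1}

```text
time: 16.3
eef_pos: [0.4463, -0.2399, 0.0876]
tcp_rot: [0.021, 1.0, -0.0, 0.001]
contact_force: [0.0, -0.7, -1.5]
opening: 0.29
finger_force: 79.7
```

jog_arm:
  increments:
    - {"dx":0,"dy":0.4,"dz":0,"ax":0,"ay":0,"az":0,"gripper":-1}
    - {"dx":0,"dy":0.8,"dz":0,"ax":0,"ay":0,"az":0,"gripper":-1}
    - {"dx":0,"dy":1,"dz":0,"ax":0,"ay":0,"az":0,"gripper":-1}

```text
time: 16.6
eef_pos: [0.4436, -0.1199, 0.0859]
tcp_rot: [0.022, 1.0, 0.001, -0.001]
contact_force: [-0.0, -0.4, -1.6]
opening: 0.284
finger_force: 79.7
```

jog_arm:
  increments:
    - {"dx":0,"dy":0.4,"dz":0,"ax":0,"ay":0,"az":0,"gripper":-1}
    - {"dx":0,"dy":0.8,"dz":0,"ax":0,"ay":0,"az":0,"gripper":-1}
    - {"dx":0,"dy":1,"dz":0,"ax":0,"ay":0,"az":0,"gripper":-1}

```text
time: 16.9
eef_pos: [0.4438, -0.0002, 0.0862]
tcp_rot: [0.021, 1.0, 0.0, -0.0]
contact_force: [-0.5, -0.5, -0.9]
opening: 0.287
finger_force: 79.7
```

jog_arm:
  increments:
    - {"dx":0,"dy":0.4,"dz":0,"ax":0,"ay":0,"az":0,"gripper":-1}
    - {"dx":0,"dy":0.4,"dz":-0.2,"ax":0,"ay":0,"az":0,"gripper":-1}
    - {"dx":0,"dy":0.4,"dz":-0.4,"ax":0,"ay":0,"az":0,"gripper":-1}
    - {"dx":0,"dy":0.4,"dz":-0.4,"ax":0,"ay":0,"az":0,"gripper":-1}

```text
time: 17.3
eef_pos: [0.4417, 0.0458, 0.0355]
tcp_rot: [0.022, 1.0, 0.0, -0.004]
contact_force: [-1.7, 0.3, -1.3]
opening: 0.283
finger_force: 79.7
```

```bash
python3 - <<'E'
from h import *
s=get_state(); e=s['eef_pos']; M=R.from_quat(s['tcp_rot']).as_matrix(); print(e.round(4),np.degrees(np.arctan2(M[1,1],M[0,1])))
c,T=cam('top'); P=pts(c,T); f=c['frame']
hsv=cv2.cvtColor(f,cv2.COLOR_BGR2HSV).astype(int)
m=(hsv[...,2]>130)&(hsv[...,0]<30)&(hsv[...,1]>40)&(P[...,2]>.02)&(P[...,2]<.08)&(P[...,0]>.44)&(P[...,0]<.548)&(abs(P[...,1]-.044)<.04)
p=P[m]; r=cv2.minAreaRect(p[:,:2].astype(np.float32)*1000); print(m.sum(),r,p[:,0].max())
E
```

```text
[0.4417 0.0458 0.0355] 87.4846148039312
239 ((511.788330078125, 43.39337158203125), (27.21415901184082, 37.74840545654297), 89.0162582397461) 0.5307676383457135
```

jog_arm:
  increments:
    - {"dx":0,"dy":-0.015,"dz":-0.15,"ax":0,"ay":0,"az":0,"gripper":-1}
    - {"dx":0,"dy":-0.015,"dz":-0.28,"ax":0,"ay":0,"az":0,"gripper":-1}
    - {"dx":0,"dy":-0.015,"dz":-0.28,"ax":0,"ay":0,"az":0,"gripper":-1}
    - {"dx":0.15,"dy":-0.022,"dz":-0.28,"ax":0,"ay":0,"az":0,"gripper":-1}
    - {"dx":0.3,"dy":-0.029,"dz":-0.28,"ax":0,"ay":0,"az":0,"gripper":-1}
    - {"dx":0.45,"dy":-0.036,"dz":-0.28,"ax":0,"ay":0,"az":0,"gripper":-1}
    - {"dx":0.45,"dy":-0.036,"dz":-0.28,"ax":0,"ay":0,"az":0,"gripper":-1}

```text
time: 18.05
eef_pos: [0.5024, 0.04, 0.0071]
tcp_rot: [0.023, 1.0, -0.0, 0.003]
contact_force: [-0.0, -0.0, -0.3]
opening: 0.288
finger_force: 81.7
```

jog_arm:
  increments:
    - {"dx":0.08,"dy":-0.004,"dz":0,"ax":0,"ay":0,"az":0,"gripper":-1}
    - {"dx":0.14,"dy":-0.007,"dz":0,"ax":0,"ay":0,"az":0,"gripper":-1}
    - {"dx":0.18,"dy":-0.009,"dz":0,"ax":0,"ay":0,"az":0,"gripper":-1}
    - {"dx":0.22,"dy":-0.011,"dz":0,"ax":0,"ay":0,"az":0,"gripper":-1}
    - {"dx":0.22,"dy":-0.011,"dz":0,"ax":0,"ay":0,"az":0,"gripper":-1}

```text
time: 18.55
eef_pos: [0.525, 0.0397, 0.0045]
tcp_rot: [0.022, 1.0, 0.0, -0.001]
contact_force: [-0.1, -0.2, -0.6]
opening: 0.283
finger_force: 81.7
```

jog_arm:
  increments:
    - {"dx":0.03,"dy":-0.001,"dz":0,"ax":0,"ay":0,"az":0,"gripper":-1}
    - {"dx":0.05,"dy":-0.002,"dz":0,"ax":0,"ay":0,"az":0,"gripper":-1}
    - {"dx":0.05,"dy":-0.002,"dz":0,"ax":0,"ay":0,"az":0,"gripper":-1}

```text
time: 18.85
eef_pos: [0.5254, 0.0398, 0.0044]
tcp_rot: [0.022, 1.0, -0.0, -0.008]
contact_force: [-18.6, -0.4, 14.9]
opening: 0.285
finger_force: 83.8
```

jog_arm:
  increments:
    - {"dx":0.03,"dy":-0.001,"dz":0,"ax":0,"ay":0,"az":0,"gripper":-1}
    - {"dx":0.04,"dy":-0.002,"dz":0,"ax":0,"ay":0,"az":0,"gripper":-1}
    - {"dx":0.04,"dy":-0.002,"dz":0,"ax":0,"ay":0,"az":0,"gripper":-1}

```text
time: 19.15
eef_pos: [0.5257, 0.0399, 0.0043]
tcp_rot: [0.022, 1.0, 0.0, -0.014]
contact_force: [-30.0, -2.0, 27.3]
opening: 0.286
finger_force: 85.7
```

jog_arm:
  increments:
    - {"dx":-0.05,"dy":0,"dz":0,"ax":0,"ay":0,"az":0,"gripper":-1}
    - {"dx":-0.06,"dy":0,"dz":0,"ax":0,"ay":0,"az":0,"gripper":0}
    - {"dx":-0.06,"dy":0,"dz":0,"ax":0,"ay":0,"az":0,"gripper":0}
    - {"dx":-0.06,"dy":0,"dz":0,"ax":0,"ay":0,"az":0,"gripper":0}
    - {"dx":-0.06,"dy":0,"dz":0.35,"ax":0,"ay":0,"az":0,"gripper":0}
    - {"dx":-0.1,"dy":0,"dz":0.75,"ax":0,"ay":0,"az":0,"gripper":0}
    - {"dx":-0.3,"dy":-0.3,"dz":1,"ax":0,"ay":0,"az":0,"gripper":0}
    - {"dx":-0.5,"dy":-0.55,"dz":1,"ax":0,"ay":0,"az":0,"gripper":-0.2}
    - {"dx":-0.5,"dy":-0.55,"dz":1,"ax":0,"ay":0,"az":0,"gripper":-0.2}

```text
time: 20.05
eef_pos: [0.4758, -0.0294, 0.1265]
tcp_rot: [0.024, 1.0, -0.001, 0.002]
contact_force: [0.3, 0.8, -0.1]
opening: 0.399
finger_force: 0.0
```

jog_arm:
  increments:
    - {"dx":0,"dy":0,"dz":1,"ax":0,"ay":0,"az":-0.8,"gripper":-0.2}
    - {"dx":0,"dy":0,"dz":1,"ax":0,"ay":0,"az":-0.8,"gripper":-0.2}
    - {"dx":0,"dy":0,"dz":1,"ax":0,"ay":0,"az":-0.8,"gripper":-0.2}
    - {"dx":0,"dy":0,"dz":1,"ax":0,"ay":0,"az":-0.8,"gripper":-0.2}
    - {"dx":0,"dy":0,"dz":1,"ax":0,"ay":0,"az":-0.8,"gripper":-0.2}
    - {"dx":0,"dy":0,"dz":1,"ax":0,"ay":0,"az":-0.8,"gripper":-0.2}
    - {"dx":0,"dy":0,"dz":1,"ax":0,"ay":0,"az":-0.8,"gripper":-0.2}
    - {"dx":0,"dy":0,"dz":1,"ax":0,"ay":0,"az":-0.8,"gripper":-0.2}
    - {"dx":0,"dy":0,"dz":1,"ax":0,"ay":0,"az":-0.8,"gripper":-0.2}

```text
time: 20.95
eef_pos: [0.4769, -0.0264, 0.2446]
tcp_rot: [0.607, 0.795, 0.0, 0.0]
contact_force: [0.8, 0.9, -0.6]
opening: 0.398
finger_force: 0.0
```

```bash
python3 wedge.py;  python3 - <<'E'
from h import *
c,T=cam('top'); P=pts(c,T); hsv=cv2.cvtColor(c['frame'],cv2.COLOR_BGR2HSV).astype(int); cv2.imwrite('pics/topc.png',c['frame'])
m=(hsv[...,1]<60)&(hsv[...,2]>120)&(P[...,2]>.11)&(P[...,2]<.16)&(P[...,0]>.55)&(abs(P[...,1])<.15)
p=P[m]; print('bar',m.sum(),np.median(p,0),cv2.fitLine(p[:,:2].astype(np.float32),2,0,.01,.01).ravel(),p[:,1].min(),p[:,1].max())
E
```

```text
[ 0.4769 -0.0264  0.2446] tool y ang 15.224474125832797
wrist 687 [402. 136.] [0.5275 0.0395 0.0362] [25.6 24.3] 87.4
wrist 690 [355. 257.] [ 0.5207 -0.0787  0.036 ] [26.5 24.2] 87.6
top 139 [287. 226.] [ 0.5183 -0.0793  0.0357] [23.1 23.2] 89.3
bar 674 [ 0.62718527 -0.02542278  0.14257909] [ 0.05963381  0.9982203   0.6268053  -0.02505326] -0.14033434605097514 0.09151370689487984
```

View pics/wrist_last.png

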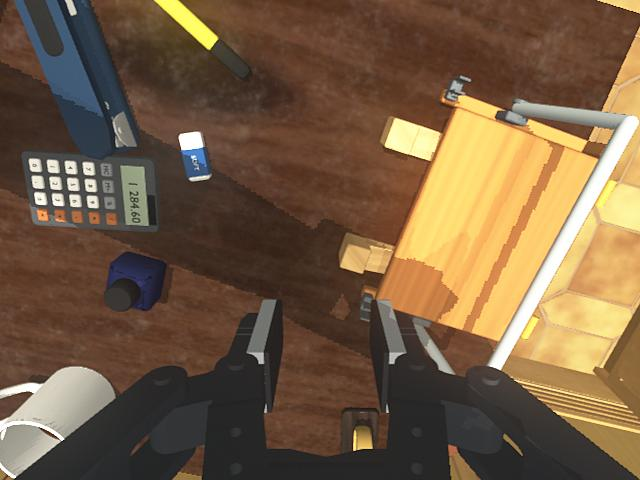

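Both wedges are under the outer feet (heels at (402,136) and (355,257)). Next I grip the bail bar again to swing it down.

jog_arm:
  increments:
    - {"dx":0.4,"dy":0,"dz":0,"ax":0,"ay":0,"az":-0.2,"gripper":-0.2}
    - {"dx":0.8,"dy":0,"dz":0,"ax":0,"ay":0,"az":-0.2,"gripper":-0.2}
    - {"dx":1,"dy":0,"dz":0,"ax":0,"ay":0,"az":-0.2,"gripper":-0.2}
    - {"dx":1,"dy":0,"dz":0,"ax":0,"ay":0,"az":-0.2,"gripper":-0.2}
  force: 25

```text
time: 21.5
eef_pos: [0.5986, -0.0268, 0.2439]
tcp_rot: [0.722, 0.692, 0.0, -0.0]
contact_force: [-0.3, 0.6, 0.1]
opening: 0.399
finger_force: 0.0
```

jog_arm:
  increments:
    - {"dx":0.27,"dy":0,"dz":0,"ax":0,"ay":0,"az":0,"gripper":-0.2}
    - {"dx":0.27,"dy":0,"dz":0,"ax":0,"ay":0,"az":0,"gripper":-0.2}
    - {"dx":0.27,"dy":0,"dz":-0.4,"ax":0,"ay":0,"az":0,"gripper":-0.2}
    - {"dx":0.27,"dy":0,"dz":-0.75,"ax":0,"ay":0,"az":0,"gripper":-0.2}
    - {"dx":0.27,"dy":0,"dz":-1,"ax":0,"ay":0,"az":0,"gripper":-0.2}
    - {"dx":0.27,"dy":0,"dz":-1,"ax":0,"ay":0,"az":0,"gripper":-0.2}
    - {"dx":0.27,"dy":0,"dz":-1,"ax":0,"ay":0,"az":0,"gripper":-1}
    - {"dx":0.27,"dy":0,"dz":-1,"ax":0,"ay":0,"az":0,"gripper":-1}
    - {"dx":0.27,"dy":0,"dz":-1,"ax":0,"ay":0,"az":0,"gripper":-1}
    - {"dx":0.27,"dy":0,"dz":-1,"ax":0,"ay":0,"az":0,"gripper":-1}

```text
time: 22.5
eef_pos: [0.6299, -0.0271, 0.1275]
tcp_rot: [0.723, 0.691, 0.001, 0.002]
contact_force: [0.3, -0.2, 2.9]
opening: 0.099
finger_force: 25.8
```

jog_arm:
  increments:
    - {"dx":0,"dy":0,"dz":0,"ax":0,"ay":0,"az":0,"gripper":-0.4}
    - {"dx":0,"dy":0,"dz":0,"ax":0,"ay":0,"az":0,"gripper":-0.4}
    - {"dx":0,"dy":0,"dz":-0.09,"ax":0,"ay":0,"az":0,"gripper":-0.4}
    - {"dx":0,"dy":0,"dz":-0.09,"ax":0,"ay":0,"az":0,"gripper":-0.4}
    - {"dx":0,"dy":0,"dz":-0.09,"ax":0,"ay":0,"az":0,"gripper":-1}
    - {"dx":0,"dy":0,"dz":-0.09,"ax":0,"ay":0,"az":0,"gripper":-1}
    - {"dx":0,"dy":0,"dz":-0.09,"ax":0,"ay":0,"az":0,"gripper":-1}

```text
time: 23.2
eef_pos: [0.628, -0.0267, 0.113]
tcp_rot: [0.723, 0.691, -0.0, -0.001]
contact_force: [0.1, 0.2, -3.5]
opening: 0.1
finger_force: 24.2
```

jog_arm:
  increments:
    - {"dx":-0.172,"dy":0.008,"dz":0.016,"ax":0,"ay":0,"az":0,"gripper":-1}
    - {"dx":-0.333,"dy":0.016,"dz":0.002,"ax":0,"ay":0,"az":0,"gripper":-1}
    - {"dx":-0.488,"dy":0.023,"dz":-0.04,"ax":0,"ay":0,"az":0,"gripper":-1}
    - {"dx":-0.634,"dy":0.03,"dz":-0.108,"ax":0,"ay":0,"az":0,"gripper":-1}
    - {"dx":-0.767,"dy":0.036,"dz":-0.2,"ax":0,"ay":0,"az":0,"gripper":-1}
    - {"dx":-0.881,"dy":0.042,"dz":-0.314,"ax":0,"ay":0,"az":0,"gripper":-1}

```text
time: 23.8
eef_pos: [0.524, -0.0209, 0.0779]
tcp_rot: [0.723, 0.691, 0.002, 0.001]
contact_force: [1.9, 3.3, 0.9]
opening: 0.102
finger_force: 24.6
```

jog_arm:
  increments:
    - {"dx":-0.092,"dy":0.004,"dz":-0.132,"ax":0,"ay":0,"az":0,"gripper":-1}
    - {"dx":-0.16,"dy":0.007,"dz":-0.279,"ax":0,"ay":0,"az":0,"gripper":-1}
    - {"dx":-0.202,"dy":0.009,"dz":-0.434,"ax":0,"ay":0,"az":0,"gripper":-1}
    - {"dx":-0.216,"dy":0.01,"dz":-0.55,"ax":0,"ay":0,"az":0,"gripper":-1}
    - {"dx":-0.216,"dy":0.01,"dz":-0.595,"ax":0,"ay":0,"az":0,"gripper":-1}
    - {"dx":-0.216,"dy":0.01,"dz":-0.595,"ax":0,"ay":0,"az":0,"gripper":-1}

```text
time: 24.4
eef_pos: [0.4977, -0.02, 0.0057]
tcp_rot: [0.723, 0.691, 0.0, -0.001]
contact_force: [-0.0, 4.4, 5.0]
opening: 0.105
finger_force: 25.6
```

jog_arm:
  increments:
    - {"dx":0,"dy":0,"dz":-0.04,"ax":0,"ay":0,"az":0,"gripper":-1}
    - {"dx":0,"dy":0,"dz":-0.04,"ax":0,"ay":0,"az":0,"gripper":-1}
    - {"dx":0,"dy":0,"dz":-0.04,"ax":0,"ay":0,"az":0,"gripper":-1}

```text
time: 24.7
eef_pos: [0.4977, -0.0204, 0.0037]
tcp_rot: [0.723, 0.691, -0.001, -0.001]
contact_force: [-9.9, 4.6, 25.7]
opening: 0.106
finger_force: 28.2
```

jog_arm:
  increments:
    - {"dx":0,"dy":0,"dz":-0.02,"ax":0,"ay":0,"az":0,"gripper":-0.3}
    - {"dx":0,"dy":0,"dz":0,"ax":0,"ay":0,"az":0,"gripper":-0.3}
    - {"dx":0,"dy":0,"dz":0,"ax":0,"ay":0,"az":0,"gripper":-0.3}
    - {"dx":0,"dy":0,"dz":0.3,"ax":0,"ay":0,"az":0,"gripper":-0.3}
    - {"dx":0,"dy":0,"dz":0.6,"ax":0,"ay":0,"az":0,"gripper":-0.3}
    - {"dx":0,"dy":-0.4,"dz":1,"ax":0,"ay":0,"az":0,"gripper":-0.3}
    - {"dx":0,"dy":-0.8,"dz":1,"ax":0,"ay":0,"az":0,"gripper":-0.1}
    - {"dx":0,"dy":-1,"dz":1,"ax":0,"ay":0,"az":0,"gripper":-0.1}
    - {"dx":0,"dy":-1,"dz":1,"ax":0,"ay":0,"az":0,"gripper":-0.1}

```text
time: 25.6
eef_pos: [0.4977, -0.1448, 0.1215]
tcp_rot: [0.724, 0.689, -0.0, 0.002]
contact_force: [0.2, -0.1, -0.5]
opening: 0.453
finger_force: 0.0
```

```bash
python3 - <<'E'
from h import *
for n in ('wrist','top'):
    c,T=cam(n); P=pts(c,T); f=c['frame']; cv2.imwrite(f'pics/{n}_d.png',f)
    hsv=cv2.cvtColor(f,cv2.COLOR_BGR2HSV).astype(int)
    m=(hsv[...,1]<60)&(hsv[...,2]>100)&(P[...,2]>.025)&(P[...,2]<.06)&(P[...,0]>.48)&(P[...,0]<.52)&(abs(P[...,1]+.02)<.12)
    p=P[m]; print(n,'bar',m.sum(),p.mean(0),np.percentile(p[:,2],[50,90]),cv2.fitLine(p[:,:2].astype(np.float32),2,0,.01,.01).ravel())
    m=(P[...,0]>.56)&(P[...,0]<.6)&(P[...,1]<.05)&(P[...,1]>-.1)&(P[...,2]<.08); print('front z',np.median(P[m][:,2]))
    if n=='top':
        # clock: plinth dark & discs
        box=(P[...,0]>.52)&(P[...,0]<.66)&(P[...,1]<-.17)&(P[...,1]>-.44)
        m=box&(P[...,2]>.03)&(P[...,2]<.08); k,l,st,cc=cv2.connectedComponentsWithStats(m.astype(np.uint8))
        for i in range(1,k):
            if st[i,4]>40: p=P[l==i]; print('disc',st[i,4],cc[i],p.mean(0),cv2.minAreaRect(p[:,:2].astype(np.float32)*1000),p[:,2].max())
        m=box&(P[...,2]>.004)&(P[...,2]<.08); k,l,st,cc=cv2.connectedComponentsWithStats(m.astype(np.uint8)); i=1+st[1:,4].argmax(); p=P[l==i]; print('clock',cv2.minAreaRect(p[:,:2].astype(np.float32)*1000))
E
```

```text
wrist bar 4532 [ 0.49806611 -0.07808003  0.03457994] [0.03476931 0.03609226] [ 0.02568387 -0.9996701   0.4980661  -0.07808003]
front z 0.04761759974247859
top bar 384 [0.49879771 0.01523059 0.03394518] [0.03410958 0.03646057] [0.07849319 0.9969146  0.4987977  0.01523059]
front z 0.04680774061212778
disc 250 [425.36  178.008] [ 0.60683683 -0.36016377  0.05898283] ((608.1519775390625, -363.8282775878906), (16.80237579345703, 57.551658630371094), 14.233839988708496) 0.07090335775102663
disc 251 [395.24302789 186.25896414] [ 0.5912256  -0.29892012  0.05915517] ((592.5142211914062, -301.8710021972656), (16.431854248046875, 57.83258056640625), 13.577508926391602) 0.07057790625465088
clock ((600.6988525390625, -333.02288818359375), (47.43605041503906, 129.71005249023438), 14.035642623901367)
```

View pics/wrist_d.png

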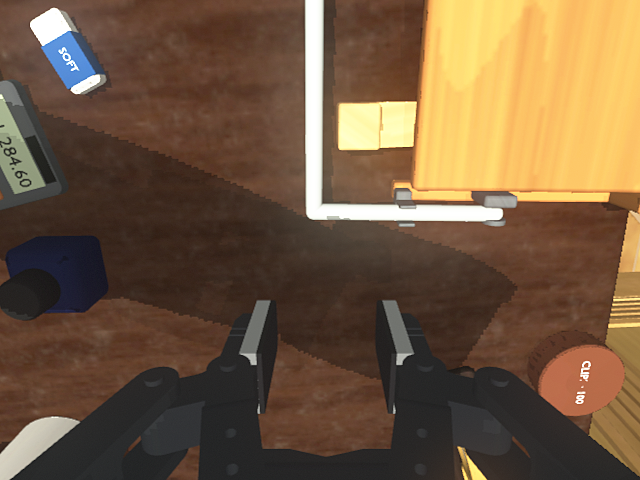

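The bail is down and its arm sits in the catch at (405,212). The bar top is at z 0.035. The clock is at (0.6005,-0.333), turned 14°, so I'll go above it.

jog_arm:
  increments:
    - {"dx":0.25,"dy":-0.4,"dz":0.1,"ax":0,"ay":0,"az":0.093,"gripper":0}
    - {"dx":0.5,"dy":-0.8,"dz":0.1,"ax":0,"ay":0,"az":0.186,"gripper":0}
    - {"dx":0.86,"dy":-1,"dz":0.1,"ax":0,"ay":0,"az":0.186,"gripper":0}
    - {"dx":0.86,"dy":-1,"dz":0.1,"ax":0,"ay":0,"az":0.186,"gripper":0}
  force: 40

```text
time: 26.1
eef_pos: [0.6025, -0.2622, 0.1307]
tcp_rot: [0.615, 0.789, -0.0, 0.0]
contact_force: [-1.2, -0.4, -0.8]
opening: 0.503
finger_force: 0.0
```

jog_arm:
  increments:
    - {"dx":0,"dy":-0.57,"dz":0,"ax":0,"ay":0,"az":0,"gripper":0}
    - {"dx":0,"dy":-0.57,"dz":0,"ax":0,"ay":0,"az":0,"gripper":0}
    - {"dx":0,"dy":-0.57,"dz":0,"ax":0,"ay":0,"az":0,"gripper":0}
    - {"dx":0,"dy":-0.57,"dz":0,"ax":0,"ay":0,"az":0,"gripper":0}

```text
time: 26.5
eef_pos: [0.5997, -0.3275, 0.1311]
tcp_rot: [0.614, 0.789, 0.0, -0.001]
contact_force: [0.4, 0.6, 0.8]
opening: 0.501
finger_force: 0.0
```

```bash
python3 - <<'E'
from h import *
s=get_state(); M=R.from_quat(s['tcp_rot']).as_matrix(); print(s['eef_pos'].round(4),np.degrees(np.arctan2(M[1,1],M[0,1])))
c,T=cam('wrist'); P=pts(c,T); cv2.imwrite('pics/clk.png',c['frame'])
m=(P[...,2]>.045)&(P[...,2]<.075)&(abs(P[...,0]-.6)<.06)&(abs(P[...,1]+.333)<.09)
p=P[m]; print(m.sum(),cv2.minAreaRect(p[:,:2].astype(np.float32)*1000),p.mean(0))
E
```

```text
[ 0.5997 -0.3275  0.1311] 14.18065482941269
4974 ((602.6222534179688, -332.50726318359375), (16.53430938720703, 116.4918441772461), 14.139944076538086) [ 0.60084407 -0.32521372  0.06232116]
```

View pics/clk.png

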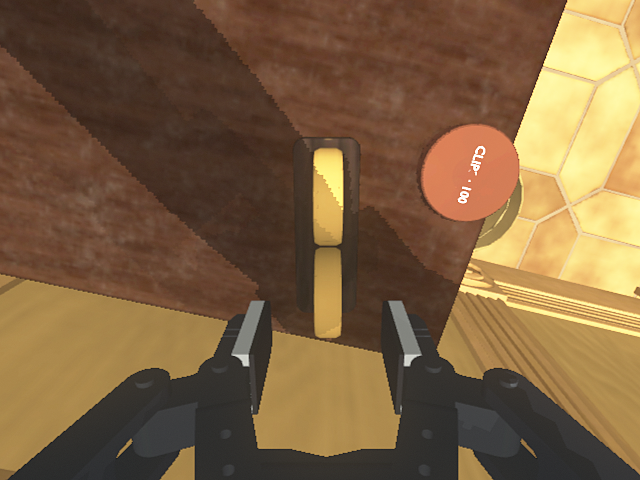

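The clock is square between the jaws, with the disc junction at (328,247). Descending to grip.

jog_arm:
  increments:
    - {"dx":0.01,"dy":-0.045,"dz":-0.2,"ax":0,"ay":0,"az":0,"gripper":0}
    - {"dx":0.01,"dy":-0.045,"dz":-0.5,"ax":0,"ay":0,"az":0,"gripper":0}
    - {"dx":0.01,"dy":-0.045,"dz":-0.8,"ax":0,"ay":0,"az":0,"gripper":0}
    - {"dx":0.01,"dy":-0.045,"dz":-0.98,"ax":0,"ay":0,"az":0,"gripper":0}
    - {"dx":0.01,"dy":-0.045,"dz":-0.98,"ax":0,"ay":0,"az":0,"gripper":0}
    - {"dx":0.01,"dy":-0.045,"dz":-0.98,"ax":0,"ay":0,"az":0,"gripper":-1}
    - {"dx":0.01,"dy":-0.045,"dz":-0.98,"ax":0,"ay":0,"az":0,"gripper":-1}
    - {"dx":0.01,"dy":-0.045,"dz":-0.98,"ax":0,"ay":0,"az":0,"gripper":-1}
    - {"dx":0.01,"dy":-0.045,"dz":-0.98,"ax":0,"ay":0,"az":0,"gripper":-1}

```text
time: 27.45
eef_pos: [0.6027, -0.3348, 0.0169]
tcp_rot: [0.614, 0.789, 0.0, 0.002]
contact_force: [0.9, 2.4, 3.1]
opening: 0.183
finger_force: 42.0
```

jog_arm:
  increments:
    - {"dx":0,"dy":0,"dz":0.2,"ax":0,"ay":0,"az":0,"gripper":-1}
    - {"dx":0,"dy":0,"dz":0.45,"ax":0,"ay":0,"az":0,"gripper":-1}
    - {"dx":0,"dy":0.2,"dz":0.65,"ax":0,"ay":0,"az":-0.05,"gripper":-1}
    - {"dx":0.1,"dy":0.5,"dz":0.65,"ax":0,"ay":0,"az":-0.1,"gripper":-1}
    - {"dx":0.2,"dy":0.8,"dz":0.65,"ax":0,"ay":0,"az":-0.188,"gripper":-1}
    - {"dx":0.22,"dy":1,"dz":0.65,"ax":0,"ay":0,"az":-0.188,"gripper":-1}
    - {"dx":0.22,"dy":1,"dz":0.65,"ax":0,"ay":0,"az":-0.188,"gripper":-1}

```text
time: 28.15
eef_pos: [0.6274, -0.2107, 0.0919]
tcp_rot: [0.723, 0.691, -0.0, -0.001]
contact_force: [-0.3, -0.0, -3.4]
opening: 0.181
finger_force: 41.1
```

jog_arm:
  increments:
    - {"dx":0,"dy":0.25,"dz":0,"ax":0,"ay":0,"az":0,"gripper":-1}
    - {"dx":0,"dy":0.5,"dz":0,"ax":0,"ay":0,"az":0,"gripper":-1}
    - {"dx":0,"dy":0.75,"dz":0,"ax":0,"ay":0,"az":0,"gripper":-1}
    - {"dx":0,"dy":1,"dz":0,"ax":0,"ay":0,"az":0,"gripper":-1}
    - {"dx":0,"dy":1,"dz":0,"ax":0,"ay":0,"az":0,"gripper":-1}

```text
time: 28.65
eef_pos: [0.6269, -0.0916, 0.0919]
tcp_rot: [0.723, 0.691, -0.0, -0.001]
contact_force: [-0.0, 0.0, -2.6]
opening: 0.177
finger_force: 41.0
```

jog_arm:
  increments:
    - {"dx":0,"dy":0.25,"dz":0,"ax":0,"ay":0,"az":0,"gripper":-1}
    - {"dx":0,"dy":0.5,"dz":0,"ax":0,"ay":0,"az":0,"gripper":-1}
    - {"dx":0,"dy":0.58,"dz":0,"ax":0,"ay":0,"az":0,"gripper":-1}
    - {"dx":0,"dy":0.58,"dz":0,"ax":0,"ay":0,"az":0,"gripper":-1}
    - {"dx":0,"dy":0.58,"dz":0,"ax":0,"ay":0,"az":0,"gripper":-1}

```text
time: 29.15
eef_pos: [0.6278, -0.0261, 0.0925]
tcp_rot: [0.724, 0.69, -0.0, 0.0]
contact_force: [0.2, -0.3, -2.8]
opening: 0.186
finger_force: 41.1
```

```bash
python3 - <<'E'
from h import *
s=get_state(); M=R.from_quat(s['tcp_rot']).as_matrix(); print(s['eef_pos'].round(4),np.degrees(np.arctan2(M[1,1],M[0,1])))
c,T=cam('wrist'); P=pts(c,T); cv2.imwrite('pics/clk2.png',c['frame'])
hsv=cv2.cvtColor(c['frame'],cv2.COLOR_BGR2HSV).astype(int)
m=(hsv[...,2]<90)&(P[...,2]>.07)&(P[...,2]<.11)&(P[...,1]>-.0)&(P[...,1]<.1)&(abs(P[...,0]-.63)<.05)
p=P[m]; print(m.sum(),cv2.minAreaRect(p[:,:2].astype(np.float32)*1000),p[:,1].max(),np.median(p[:,2]))
m=(hsv[...,1]>90)&(hsv[...,2]>110)&(P[...,2]>.042)&(P[...,2]<.052)&(P[...,1]>-.0)&(P[...,1]<.09)
p=P[m]; print('board',p[:,0].min(),p[:,0].max(),p[:,1].max())
for x in (.57,.6,.66,.69): q=p[abs(p[:,0]-x)<.005]; print(x,q[:,1].max().round(4))
for y in (.03,.05,.06): q=p[abs(p[:,1]-y)<.003]; print(y,q[:,0].min().round(4),q[:,0].max().round(4))
E
```

```text
[ 0.6278 -0.0261  0.0925] -2.7724056729658693
3578 ((629.9124145507812, 18.78559112548828), (39.51447677612305, 44.473182678222656), 87.42041015625) 0.03909505934208381 0.08398266792981801
board 0.556590951906682 0.716025514371894 0.07478617942501073
0.57 0.0733
0.6 0.0714
0.66 0.0678
0.69 0.0659
0.03 0.5579 0.7147
0.05 0.5587 0.716
0.06 0.5597 0.7098
```

View pics/clk2.png

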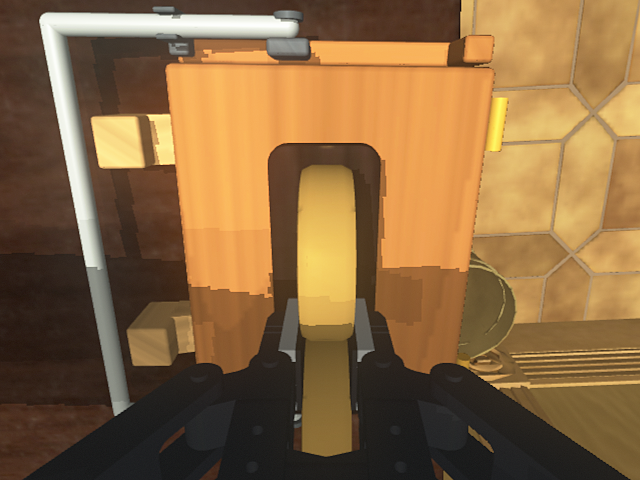

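The held clock is level and its plinth is centred over the board within about 2 mm (far end at (325,145)). A small correction, then lower it.

jog_arm:
  increments:
    - {"dx":0.013,"dy":0.008,"dz":-0.08,"ax":0,"ay":0,"az":-0.004,"gripper":-1}
    - {"dx":0.013,"dy":0.008,"dz":-0.16,"ax":0,"ay":0,"az":-0.004,"gripper":-1}
    - {"dx":0.013,"dy":0.008,"dz":-0.21,"ax":0,"ay":0,"az":-0.004,"gripper":-1}
    - {"dx":0.013,"dy":0.008,"dz":-0.23,"ax":0,"ay":0,"az":-0.004,"gripper":-1}
    - {"dx":0.013,"dy":0.008,"dz":-0.23,"ax":0,"ay":0,"az":-0.004,"gripper":-1}

```text
time: 29.7
eef_pos: [0.6291, -0.024, 0.0644]
tcp_rot: [0.726, 0.688, -0.0, -0.0]
contact_force: [-0.2, -0.8, -3.3]
opening: 0.183
finger_force: 41.1
```

jog_arm:
  increments:
    - {"dx":0,"dy":0,"dz":-0.015,"ax":0,"ay":0,"az":0,"gripper":-1}
    - {"dx":0,"dy":0,"dz":-0.015,"ax":0,"ay":0,"az":0,"gripper":-1}

```text
time: 29.9
eef_pos: [0.6296, -0.0239, 0.064]
tcp_rot: [0.726, 0.688, 0.0, 0.0]
contact_force: [-1.7, -0.4, 2.5]
opening: 0.178
finger_force: 41.7
```

Touching down (force rose from -3.3 to +2.5 N). Opening and lifting away.

jog_arm:
  increments:
    - {"dx":0,"dy":0,"dz":0,"ax":0,"ay":0,"az":0,"gripper":-0.2}
    - {"dx":0,"dy":0,"dz":0,"ax":0,"ay":0,"az":0,"gripper":-0.2}
    - {"dx":0,"dy":0,"dz":0,"ax":0,"ay":0,"az":0,"gripper":-0.2}
    - {"dx":0,"dy":0,"dz":0.25,"ax":0,"ay":0,"az":0,"gripper":-0.2}
    - {"dx":0,"dy":0,"dz":0.6,"ax":0,"ay":0,"az":0,"gripper":-0.2}
    - {"dx":0,"dy":0,"dz":1,"ax":0,"ay":0,"az":0,"gripper":-0.2}
    - {"dx":0,"dy":0,"dz":1,"ax":0,"ay":0,"az":0,"gripper":-0.2}

```text
time: 30.6
eef_pos: [0.6342, -0.0247, 0.1927]
tcp_rot: [0.726, 0.688, 0.005, 0.007]
contact_force: [-0.8, -0.2, 0.5]
opening: 0.402
finger_force: 0.0
```

jog_arm:
  increments:
    - {"dx":-0.3,"dy":-0.4,"dz":0.3,"ax":0,"ay":0,"az":0,"gripper":-0.2}
    - {"dx":-0.6,"dy":-0.8,"dz":0.3,"ax":0,"ay":0,"az":0,"gripper":-0.2}
    - {"dx":-1,"dy":-1,"dz":0.3,"ax":0,"ay":0,"az":0,"gripper":-0.2}
    - {"dx":-1,"dy":-1,"dz":0.3,"ax":0,"ay":0,"az":0,"gripper":-0.2}

```text
time: 31.0
eef_pos: [0.5074, -0.1455, 0.2192]
tcp_rot: [0.727, 0.687, -0.0, 0.0]
contact_force: [-0.1, -0.1, -0.2]
opening: 0.401
finger_force: 0.0
```

jog_arm:
  increments:
    - {"dx":-0.3,"dy":-0.4,"dz":0,"ax":0,"ay":0,"az":0,"gripper":-0.2}
    - {"dx":-0.6,"dy":-0.8,"dz":0,"ax":0,"ay":0,"az":0,"gripper":-0.2}
    - {"dx":-0.6,"dy":-1,"dz":0,"ax":0,"ay":0,"az":0,"gripper":-0.2}
    - {"dx":-0.6,"dy":-1,"dz":0,"ax":0,"ay":0,"az":0,"gripper":-0.2}

```text
time: 31.4
eef_pos: [0.4357, -0.2677, 0.2192]
tcp_rot: [0.728, 0.686, -0.001, 0.001]
contact_force: [1.3, 0.3, 0.7]
opening: 0.401
finger_force: 0.0
```

```bash
python3 - <<'E'
from h import *
s=get_state(); print(s['eef_pos'].round(4),s['time'])
c,T=cam('top'); P=pts(c,T); f=c['frame']; hsv=cv2.cvtColor(f,cv2.COLOR_BGR2HSV).astype(int)
cv2.imwrite('pics/fin.png',f[110:310,170:440].repeat(2,0).repeat(2,1))
m=(P[...,2]>.053)&(P[...,2]<.125)&(P[...,0]>.57)&(P[...,0]<.7)&(abs(P[...,1]+.025)<.1); p=P[m]; print('clock',cv2.minAreaRect(p[:,:2].astype(np.float32)*1000),p[:,2].max())
m&=(P[...,2]>.08); p=P[m]; print('discs',cv2.minAreaRect(p[:,:2].astype(np.float32)*1000))
m=(hsv[...,1]>90)&(hsv[...,2]>110)&(P[...,2]>.042)&(P[...,2]<.052)&(P[...,0]>.545)&(P[...,0]<.72)&(P[...,1]>-.135)&(P[...,1]<.09); p=P[m]
for x in (.57,.58,.59,.6): q=p[abs(p[:,0]-x)<.004][:,1]; print('board y mid',x,((q.min()+q.max())/2).round(4),(q.max()-q.min()).round(4))
for y in (-.1,-.06,.02,.05): q=p[abs(p[:,1]-y)<.004][:,0]; print('front x',y,q.min().round(4),q.max().round(4))
m=(P[...,0]>.56)&(P[...,0]<.59)&(P[...,1]<.05)&(P[...,1]>-.1)&(P[...,2]<.08); print('front z',np.median(P[m][:,2]))
m=(hsv[...,1]<60)&(hsv[...,2]>100)&(P[...,2]>.025)&(P[...,2]<.06)&(P[...,0]>.48)&(P[...,0]<.515)&(abs(P[...,1]+.02)<.13); p=P[m]; print('bar',m.sum(),np.median(p[:,2]),cv2.fitLine(p[:,:2].astype(np.float32),2,0,.01,.01).ravel())
E
python3 wedge.py
```

```text
[ 0.4357 -0.2677  0.2192] 31.4
clock ((626.7777099609375, -23.40630340576172), (129.14266967773438, 45.2145881652832), 86.98805236816406) 0.11867126283381779
discs ((627.9638061523438, -23.789112091064453), (120.60440063476562, 17.430437088012695), 86.81117248535156)
board y mid 0.57 -0.0208 0.1875
board y mid 0.58 -0.0221 0.1894
board y mid 0.59 -0.022 0.1898
board y mid 0.6 -0.0233 0.1877
front x -0.1 0.5484 0.7036
front x -0.06 0.5513 0.698
front x 0.02 0.5553 0.7042
front x 0.05 0.5577 0.7123
front z 0.046877129501999626
bar 606 0.03377503857164571 [ 0.04004154  0.999198    0.49728334 -0.02343545]
[ 0.4364 -0.2657  0.219 ] tool y ang -3.363710938724192
wrist 89 [453. 456.] [ 0.5555 -0.55    0.0356] [8.9 4.7] 22.3
top 153 [230. 224.] [0.5248 0.0392 0.0354] [26.3 23.2] 88.3
top 138 [287. 226.] [ 0.5182 -0.0793  0.0358] [23.  23.4] 88.5
```

View pics/fin.png

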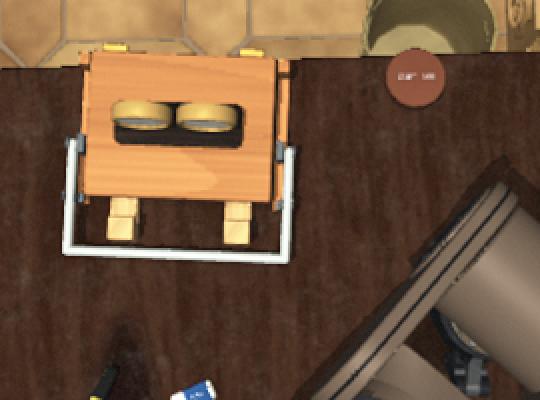

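The board is level, both wedges are home and the bail is down in its catches. The clock is within about 2 mm of the board's middle and squared to it. Handing in.

```bash
python3 -c "
from h import *
print(job.sign_off())"
```

```text
the job is handed in; nothing more can be done
None
```

The job is handed in: both wedges on the desk are jammed under the outer front feet, the board measures level, the bail is down in its catches, and the clock stands squared within about 2 mm of the board's middle; the mug and ink bottle were not touched.

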